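Unload the hot film press onto its cold plate

ROBOT

A 6-joint arm with a two-finger parallel gripper is mounted at the origin on a cart in front of the work surface, level with it; the furniture and walls round the work are solid. World frame = base frame: x ahead of the robot, y to its left, z up, the work surface at z = 0. Lengths are in mm, angles in rad, forces in N, time in s.
With the tool pointing down it reaches from about 200 to 875 mm from the base axis. Payload 3.4 kg.
Tool frame: the origin (TCP) lies midway between the tips of the shut fingers; the grasp point (between the pads) lies behind it (arm.grip_depth is the z of the grasp point in the tool frame, in mm); z points along the fingers, y is the line along which they close (so a half turn about z gives the same grasp; the last joint's range is limited). The gripper opens to 94 mm and grips with 3 to 60 N. Pads are 16 mm wide; open, the fingers measure 119 mm over their backs; the gripper's body (75 mm by 177 mm) begins 78 mm behind the grasp point.
Start: joints at [0.995, 0.276, 1.505, -0, 1.361, -0.121], TCP at [252.61, 516.579, 205.493] pointing down, gripper open.
Joint ranges: [-2.89, 2.89], [-0.75, 2.08], [0.22, 2.7], [-1.18, 4.32], [0.11, 2.71], [-2.7, 2.7]. Speed limits (rad/s): [2.57, 2.57, 3.14, 3.14, 3.14, 3.14].

INTERFACE

Orientations are given as a unit quaternion [w, x, y, z].
In Python, from workcell import arm gives the robot as it stands.
- The arm moves only by the tool servo_tool, never from a script. Its argument "rows" is a list of rows, each an object of numbers: "dx", "dy", "dz": the shift along the tool's x, y, z in cm; "spin": the turn about the tool's z in rad; "fingers": the finger opening in cm, from 0 to 9.4. In form: [{"dx": .., "dy": .., "dz": .., "spin": .., "fingers": ..}, ...]. A call has exactly 8 rows; each row shifts and turns the commanded pose from where the row before left it, along the tool's axes as they then stand; what a row does not reach is not made up. A row lasts 1/8 s, in which the tool goes at most 62.5 mm and 10.7 degrees, less where a joint would pass 70% of its speed; a pose out of reach is approached as far as the arm can. A call is refused whole if a number of a shift passes 6.25 or a number of a turn 0.188, either way. A call with a gripper value outside its range is refused whole. The fingers move at their own pace and stop on an object; the grip force is fixed at half the most. Time passes only in rows, so rows that do not move let the fingers close, or fill a call up. It gives the time, the measured TCP pose, the force, the opening and the grip force at its end, in the units of the state.
- arm.sense(): the state, without advancing time (a new reading comes with each control period).
- arm.get_image(name): name is "scene" or "side" or "wrist"; returns a dict with "image" (480x640x3 uint8, red, green, blue), "fx", "fy", "cx", "cy" (pixels), "R" (3x3) and "t" (3): a world point X has camera coordinates R X + t; the wrist camera has in their place "hand_eye" (4x4, takes a point from camera to tool coordinates, whose origin is the TCP and whose axes are the flange's). Camera axes: x right, y down, z forward; pixel columns grow to the right and rows downward; lengths in mm; the calibration is good to about 2 mm. A picture is of the moment at which its call begins: read the wrist's pose just before it. There is no depth.
- arm.finish_job(): hands the job in; it is judged then, once.
The state is a dict: "time_s": time; "joints": joint angles; "dq": joint speeds; "effort": joint torques, N m; "ee_pos": TCP position; "eef_rot": TCP orientation; "force": force on the tool from outside, world axes, zero at the start; "ft_torque": the same for the moment, N m; "gripper_width": finger opening in mm; "gripper_force": force on a finger pad.
Only numpy, scipy, OpenCV 4.12 (cv2) and the standard library are available. Lean on these libraries where they do the work, as an engineer would, in place of code of your own. Each camera call takes 0.05 s, during which the arm holds its last target. There are 200 camera calls.

TASK

The polymer films for the infrared spectrometer are pressed and must be cooled. First open the cooling-water valve of the cold plate fully; then loosen the wing nut of the film press until its collar is clear of the lug, swing the eyebolt right out and down, and lift the lid back until it rests on its stop. Slide every mould in the press flat across onto the cold plate so that it lies wholly on it, without lifting or tipping a mould since the films are still soft, then lower the lid shut again, leaving the bolt hanging, the water on, and without disturbing the spanner, hand lens, tee fitting and calculator that lie round it.

Things in the scene. Friction and masses are not known exactly. Their poses are not given: they have to be found in the camera images.
- hot_plate (a point): Middle of the top face of the heated steel plate of the press, 150 mm (x) by 120 mm (y), top 45 mm above the bench. The whole apparatus (press, cold plate, water tank) is one fixed piece that stands somewhere else and slightly turned at each start; its frame: x away from the robot (lid hinge at +x, wing nut at -x), y to the robot's left, z up. All the offsets below are in this frame.
- cold_plate (a point): Middle of the top face of the aluminium cold plate, 150 mm (x) by 125 mm (y), same axes, flush with the hot plate and 137.5 mm to its right (-y). A flush white insulating strip 15 mm wide lies between; nothing stands in the way of sliding. A rim 3 mm wide and 3 mm high runs round the outer edge of both plates together, on the edge of the plates.
- valve_axis (a point): Vertical axis of the ball valve in the copper pipe on the right of the cold plate, at the height of its lever, 50 mm above the bench; 87.5 mm to the right (-y) of the cold plate's middle. The pipe runs along x.
- valve_lever (a joint): Angle of the valve lever, rad: 0 closed, lever across the pipe pointing right (-y); 1.571 fully open at the stop, lever along the pipe pointing at -x. Opens clockwise seen from above. It stays where it is left; about 2.5 N at the grip moves it.
- valve_lever_grip (a point): Middle of the black grip of the lever, 53 mm from the valve axis; the lever is 16 mm wide and 10 mm high and ends 77 mm from the axis; its underside is 46 mm above the bench. Its own -y axis points outward along the lever.
- wing_nut_grip (a point): Middle of the two steel wings of the nut, on the bolt's axis; wings 48 mm across (along this point's own x), 10 mm thick (its y), 18 mm high; z is the bolt's axis. 90.5 mm above the bench when tight and upright. Below the wings is the nut's round 18 mm collar, its foot 18 mm under this point.
- lug (a point): Middle of the top of the slotted lug on the front edge of the shut lid, where the nut's collar sits, 72.5 mm above the bench; lug 32 mm (y), 14 mm thick, slot 10 mm wide, open at -x. It goes up with the lid. The lid's top is level with the lug for 60 mm behind the bolt axis, then its grey cover rises 16 mm more. Nothing stands nearer than 55 mm beside the nut.
- wing_nut (a joint): Turn of the nut, rad: 0 tight, grows anticlockwise seen from above; the nut climbs 10 mm a turn, to a stop at 4.3. Below about 2.2 rad its collar is caught behind the 3.5 mm lips at the mouth of the slot and the bolt cannot swing; from 3.2 rad, half a turn, it is clear. Needs about 0.07 N m and stays where it is left.
- eyebolt (a joint): Swing of the eyebolt, rad: 0 upright in the slot, 1.571 lying level, pointing at the robot (-x), its end. It swings about eyebolt_pivot, out of the slot towards -x and down; friction holds it when upright, and past about 0.7 rad it falls on by itself.
- eyebolt_pivot (a point): Pivot of the eyebolt (axis along y), 30 mm above the bench, 42.5 mm straight below the seat of the nut's collar; shank 8 mm thick. The end of the bolt is 70 mm from the pivot.
- press_lid (a joint): Opening of the lid (155 x 110 mm and a 26 mm lug; open, it stands up to 0.25 m above the bench behind the hot plate): angle, rad: 0 shut, 1.75 resting open on its stop behind; it falls shut, slowed a little, if let go below about 1.45, and stays open beyond 1.6.
- press_lid_grip (a point): Middle of the black round side handle of the lid: a bar 13 mm thick and 50 mm long, lying along y, on the left (+y) of the lid, with free space round it, above and below; its middle is 44 mm outside the lid's side edge. 65.5 mm above the bench when shut. Lifting it takes about 4 N.
- press_lid_hinge (a point): Point on the hinge axis of the lid (along y), behind the press, 58.5 mm above the bench; the handle's middle lies 122 mm from it towards -x and 7 mm above it when the lid is shut.
- mould_1_mid (a point): Centre of a flat closed steel mould, 36 mm (its x) by 56 mm (its y) by 12 mm thick, about 0.2 kg; two or three of the three are there, side by side in x (44 mm apart, 8 mm gaps; a place may be empty) under the lid on the hot plate with their 56 mm sides along y, with at least 25 mm of free plate beyond each end; 6 mm above the plate it lies on.
- mould_2_mid (a point): Centre of a flat closed steel mould, 36 mm (its x) by 56 mm (its y) by 12 mm thick, about 0.2 kg; two or three of the three are there, side by side in x (44 mm apart, 8 mm gaps; a place may be empty) under the lid on the hot plate with their 56 mm sides along y, with at least 25 mm of free plate beyond each end; 6 mm above the plate it lies on.
- mould_3_mid (a point): Centre of a flat closed steel mould, 36 mm (its x) by 56 mm (its y) by 12 mm thick, about 0.2 kg; two or three of the three are there, side by side in x (44 mm apart, 8 mm gaps; a place may be empty) under the lid on the hot plate with their 56 mm sides along y, with at least 25 mm of free plate beyond each end; 6 mm above the plate it lies on.
- spanner_mid (a point): Open-ended spanner lying on the bench to the left, 155 mm long; not to be moved.
- lens_mid (a point): Black folding hand lens, 92 mm long, flat on the bench in front of the cold plate; not to be moved.
- tee_mid (a point): Steel tube tee, 42 mm, on the bench in front of the cold plate; not to be moved.
- pocket_calculator_mid (a point): Black pocket calculator, 118 x 68 x 13 mm, on the bench front right; not to be moved.

How it is judged:
By the outcome, as a careful person would: the job done as asked, in the order asked, and still so for the second after the job is handed in, with the robot touching nothing.
Of mould_1, mould_2, mould_3 only 2 to 3 are there at a start; the rules pass over those that are not, and their reading is None.
At some moment in a run one of mould_1, mould_2, mould_3 may be knocked a few centimetres aside while the robot is not near it.
Once in a run the grip may slacken for a moment while it holds something.
It also fails if it takes over 208 s, if anything falls off the work surface, if the arm or the gripper's body presses on something with over 40 N, if the wrist force passes 120 N, or if a joint passes its speed limit or range.

## Working session

There is one attempt and no reset: what is moved stays moved. The work goes in short steps, Python scripts to look and compute and a tool call to move; the robot and the scene stay as the last step left them, time stands still between calls to the robot, and variables do not carry over. Pictures are saved under pics/ and viewed, at most 14 in all, crops included, and the job is handed in when it is done.

Besides the shell and the picture viewer there is one more tool, called in YAML: its name, and indented under it one key for each argument. servo_tool: Moves the arm, as the interface text tells. Its arguments: {"type":"object","properties":{"rows":{"type":"array","items":{"type":"object","properties":{"dx":{"type":"number"},"dy":{"type":"number"},"dz":{"type":"number"},"spin":{"type":"number"},"fingers":{"type":"number"}}}}},"required":["rows"]}

```bash
ls; mkdir -p pics
python3 - <<'E'
from workcell import arm
import cv2,json
s=arm.sense();print(s['time_s'],s['ee_pos'],s['eef_rot'],arm.grip_depth)
for n in("scene","side","wrist"):
    d=arm.get_image(n);cv2.imwrite(f"pics/{n}0.png",d["image"][:,:,::-1])
    print(n,{k:(v.tolist() if hasattr(v,'tolist') else v) for k,v in d.items() if k!="image"})
E
```

```text
pics
0.0 [252.28015542 516.0723816  204.61435436] [-2.93963685e-04  2.25438546e-01  9.74256981e-01 -8.42979254e-04] -18.8
scene {'fx': 436.1694100174575, 'fy': 436.1694100174575, 'cx': 323.9758586720239, 'cy': 234.06420254515842, 'R': [[0.6177632866436418, -0.7861714073825544, 0.017408040940307182], [-0.48566989528769244, -0.39885670240652427, -0.7778419400859249], [0.6184604065633369, 0.4720676319761046, -0.6282188124801622]], 't': [-371.7721379720996, 292.22571553956556, 823.7202928452839]}
side {'fx': 523.481426396241, 'fy': 523.481426396241, 'cx': 323.4942359165713, 'cy': 235.48442891799723, 'R': [[0.9996302515737244, 0.023429922556025787, -0.013798509617736848], [-0.001421566077226114, -0.4617367584283961, -0.8870158651714889], [-0.02715399212897104, 0.8867075079444491, -0.4615327248055161]], 't': [-525.1861612436364, 30.19088358458089, 1316.6874312301761]}
wrist {'fx': 345.72297892425803, 'fy': 345.72297892425803, 'cx': 319.9006985979059, 'cy': 245.46461532998882, 'hand_eye': [[0.000843034266535847, -0.9705560874098764, -0.24087376462549054, 68.78466611371248], [0.9999994945711168, 0.0009501774358765816, -0.00032866449441023676, 0.5685354615707627], [0.0005478601418071329, -0.24087336580550178, 0.9705563978949354, -179.50442883054228], [0.0, 0.0, 0.0, 1.0]]}
```

View pics/scene0.png

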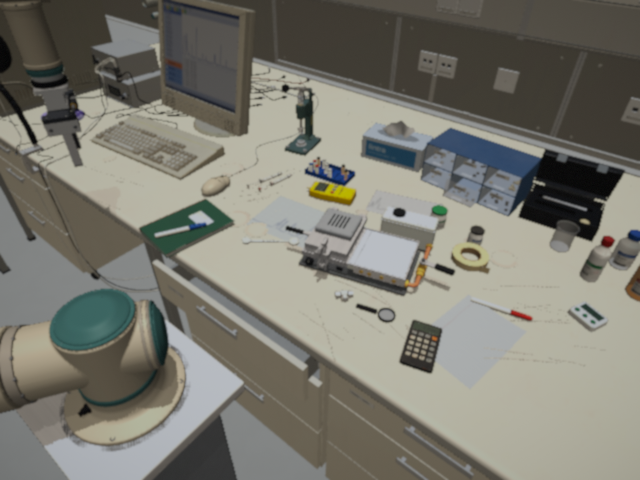

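View pics/side0.png

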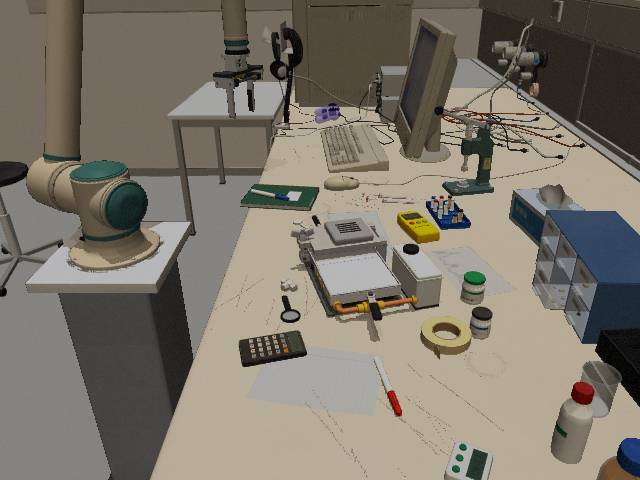

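The scene view shows the press at about (335,240), the cold plate at (385,260) and the valve near (425,265). In the side view the cold plate is at about (355,278) and the valve lever at (373,310).

```bash
cat > h.py <<'E'
from workcell import arm
import cv2,numpy as np
from scipy.spatial.transform import Rotation as Ro
def pose():
    s=arm.sense();q=s['eef_rot'];return np.array(s['ee_pos']),Ro.from_quat([q[1],q[2],q[3],q[0]]).as_matrix(),s
def cam(n):
    p,R,_=pose();d=arm.get_image(n)
    if n=="wrist":
        H=np.array(d["hand_eye"]);Rc=R@H[:3,:3];o=p+R@H[:3,3]
    else:
        Rc=np.array(d["R"]).T;o=-Rc@np.array(d["t"])
    K=(d["fx"],d["fy"],d["cx"],d["cy"]);np.savez(f"{n}.npz",Rc=Rc,o=o,K=K,im=d["image"])
    return d["image"]
def ld(n): return np.load(f"{n}.npz")
def ray(c,u,v):
    K=c["K"];return c["o"],c["Rc"]@np.array([(u-K[2])/K[0],(v-K[3])/K[1],1])
def onz(c,u,v,z):
    o,d=ray(c,u,v);return (o+d*(z-o[2])/d[2]).round(1)
def proj(c,X):
    x=c["Rc"].T@(np.asarray(X)-c["o"]);K=c["K"];return (K[0]*x[0]/x[2]+K[2],K[1]*x[1]/x[2]+K[3])
def crop(im,x0,y0,x1,y1,f,name):
    cv2.imwrite(name,cv2.resize(im[y0:y1,x0:x1,::-1],None,fx=f,fy=f,interpolation=cv2.INTER_CUBIC))
E
python3 - <<'E'
from h import *
a=cam("scene");b=cam("side")
crop(a,225,170,475,300,3,"pics/sc1.png");crop(b,285,200,445,345,4,"pics/sd1.png")
c=ld("scene");d=ld("side")
print(onz(c,418,268,50),onz(d,372,300,50),onz(c,385,258,45),onz(d,355,278,45))
E
```

```text
[ 593.  -286.6   50. ] [ 626.7 -301.9   50. ] [ 578.7 -205.2   45. ] [ 596.6 -214.5   45. ]
```

View pics/sc1.png

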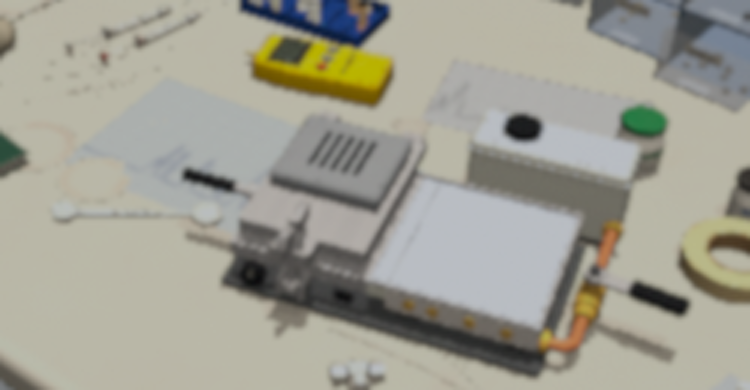

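View pics/sd1.png

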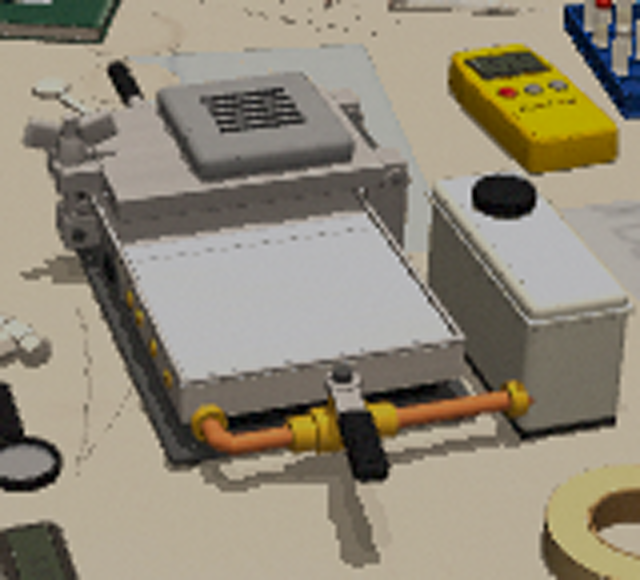

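Crops: in the scene crop the plate corners are FR (545,333) and BR (582,211), the valve grip is at (660,297), the lid handle at (208,180), and the wing nut at (295,225). In the side crop they are FR (182,383), BR (463,338), valve grip (365,445), and wing nut (70,130).

```bash
cat >> h.py <<'E'
def tri(c,p,d,q):
    o1,a=ray(c,*p);o2,b=ray(d,*q);a=a/np.linalg.norm(a);b=b/np.linalg.norm(b)
    s=np.linalg.lstsq(np.c_[a,-b],o2-o1,rcond=None)[0];x,y=o1+a*s[0],o2+b*s[1]
    return ((x+y)/2).round(1),round(float(np.linalg.norm(x-y)),1)
E
python3 - <<'E'
from h import *
c=ld("scene");d=ld("side")
S=lambda u,v:(225+u/3,170+v/3)
D=lambda u,v:(285+u/4,200+v/4)
for n,a,b in [("FR",(545,333),(182,383)),("BR",(582,211),(463,338)),("grip",(660,297),(365,445)),("nut",(295,225),(70,130)),("handle",(208,180),(125,85)),("ax",(595,275),(342,372))]:
    print(n,tri(c,S(*a),d,D(*b)))
for n,a,b in [("FR",(545,333),(182,383)),("BR",(582,211),(463,338))]: print(n,onz(c,*S(*a),48),onz(d,*D(*b),48))
p,R,_=pose();print(R.round(3))
E
```

```text
FR (array([ 545.3, -284. ,   45.4]), 4.2)
BR (array([ 689.5, -237.6,   45.1]), 2.2)
grip (array([ 632.4, -336.8,   48.3]), 0.7)
nut (array([481.4, -90.7,  88.3]), 0.5)
handle (array([507.6,  23.3,  60.5]), 0.6)
ax (array([ 623.3, -284.1,   51.1]), 5.9)
FR [ 540.3 -286.6   48. ] [ 546.5 -284.6   48. ]
BR [ 687.6 -238.1   48. ] [ 688.2 -243.8   48. ]
[[-0.898  0.439 -0.   ]
 [ 0.439  0.898 -0.001]
 [ 0.    -0.001 -1.   ]]
```

```bash
cat >> h.py <<'E'
def to(*X):
    p,R,s=pose();d=R.T@(np.array(X)-p)/10;A=np.degrees(np.arctan2(R[1,0],R[0,0]))
    print("t",round(s['time_s'],2),"pos",p.round(1),"A",A.round(1),"delta cm",d.round(2),"F",np.round(s['force'],1),"w",s['gripper_width'],"j",np.round(s['joints'],2))
E
python3 -c "
from h import *
to(560,-170,260)"
```

```text
t 0.25 pos [252.5 516.3 205.1] A 153.9 delta cm [-57.78 -48.15  -5.46] F [-0.  -0.2  0.1] w 94.22653229293088 j [ 1.    0.28  1.51  0.    1.36 -0.12]
```

servo_tool:
  rows:
    - {"dx": -3.6,"dy": -3.0,"dz": -0.35,"fingers": 9.4}
    - {"dx": -3.6,"dy": -3.0,"dz": -0.35}
    - {"dx": -3.6,"dy": -3.0,"dz": -0.35}
    - {"dx": -3.6,"dy": -3.0,"dz": -0.35}
    - {"dx": -3.6,"dy": -3.0,"dz": -0.35}
    - {"dx": -3.6,"dy": -3.0,"dz": -0.35}
    - {"dx": -3.6,"dy": -3.0,"dz": -0.35}
    - {"dx": -3.6,"dy": -3.0,"dz": -0.35}

```text
invalid input at $.rows[0]: expected keys dx, dy, dz, spin, fingers
```

servo_tool:
  rows:
    - {"dx": -3.6,"dy": -3.0,"dz": -0.35,"fingers": 0}
    - {"dx": -3.6,"dy": -3.0,"dz": -0.35}
    - {"dx": -3.6,"dy": -3.0,"dz": -0.35}
    - {"dx": -3.6,"dy": -3.0,"dz": -0.35}
    - {"dx": -3.6,"dy": -3.0,"dz": -0.35}
    - {"dx": -3.6,"dy": -3.0,"dz": -0.35}
    - {"dx": -3.6,"dy": -3.0,"dz": -0.35}
    - {"dx": -3.6,"dy": -3.0,"dz": -0.35}

```text
invalid input at $.rows[0]: expected keys dx, dy, dz, spin, fingers
```

servo_tool:
  rows:
    - {"spin": 0.18,"fingers": 0}
    - {"spin": 0.18}
    - {"spin": 0.18}
    - {"spin": 0.18}
    - {"spin": 0.18}
    - {"spin": 0.18}
    - {"spin": 0.18}
    - {"spin": 0.18}

```text
invalid input at $.rows[0]: expected keys dx, dy, dz, spin, fingers
```

servo_tool:
  rows:
    - {"spin": 0.18}
    - {"spin": 0.18}
    - {"spin": 0.18}
    - {"spin": 0.18}
    - {"spin": 0.18}
    - {"spin": 0.03}
    - {"spin": 0}
    - {"spin": 0}

```text
invalid input at $.rows[0]: expected keys dx, dy, dz, spin, fingers
```

```bash
python3 -c "
from h import *
to(560,-170,260)
im=cam('wrist');cv2.imwrite('pics/w1.png',im[:,:,::-1])"
```

```text
t 0.25 pos [252.5 516.3 205.1] A 153.9 delta cm [-57.78 -48.15  -5.46] F [-0.  -0.2  0.1] w 94.22653229293088 j [ 1.    0.28  1.51  0.    1.36 -0.12]
```

View pics/w1.png

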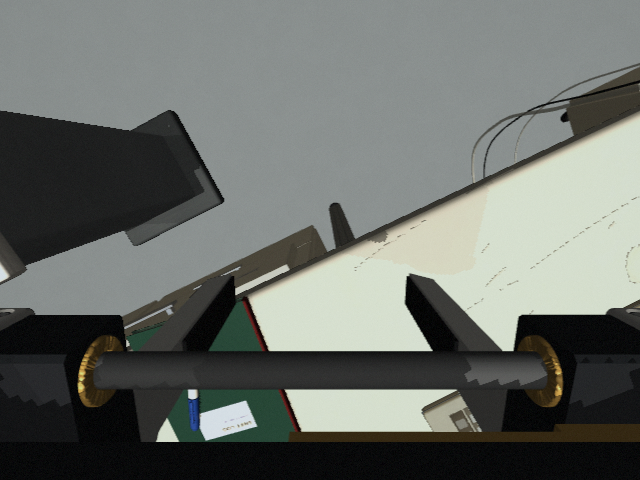

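The wrist view was taken at the start pose; it shows that only rows above about 340 are free of the gripper. I'll repeat the moves with every key filled in.

servo_tool:
  rows:
    - {"dx": -3.1,"dy": -3.3,"dz": -0.5,"spin": 0.1,"fingers": 9.4}
    - {"dx": -3.1,"dy": -3.3,"dz": -0.5,"spin": 0,"fingers": 0}
    - {"dx": -3.1,"dy": -3.3,"dz": -0.5,"spin": 0,"fingers": 0}
    - {"dx": -3.1,"dy": -3.3,"dz": -0.5,"spin": 0,"fingers": 0}
    - {"dx": -3.1,"dy": -3.3,"dz": -0.5,"spin": 0,"fingers": 0}
    - {"dx": -3.1,"dy": -3.3,"dz": -0.5,"spin": 0,"fingers": 0}
    - {"dx": -3.1,"dy": -3.3,"dz": -0.5,"spin": 0,"fingers": 0}
    - {"dx": -3.1,"dy": -3.3,"dz": -0.5,"spin": 0,"fingers": 0}

```text
time_s: 1.3
ee_pos: [328.8, 161.3, 245.8]
eef_rot: [0.0, 0.274, 0.962, 0.0]
force: [1.0, -0.6, -0.1]
gripper_width: 27.2
gripper_force: 0.0
```

servo_tool:
  rows:
    - {"dx": -3.1,"dy": -3.3,"dz": -0.5,"spin": 0,"fingers": 0}
    - {"dx": -3.1,"dy": -3.3,"dz": -0.5,"spin": 0,"fingers": 0}
    - {"dx": -3.1,"dy": -3.3,"dz": -0.5,"spin": 0,"fingers": 0}
    - {"dx": -3.1,"dy": -3.3,"dz": -0.5,"spin": 0,"fingers": 0}
    - {"dx": -3.1,"dy": -3.3,"dz": -0.5,"spin": 0,"fingers": 0}
    - {"dx": -3.1,"dy": -3.3,"dz": -0.5,"spin": 0,"fingers": 0}
    - {"dx": -3.1,"dy": -3.3,"dz": -0.5,"spin": 0,"fingers": 0}
    - {"dx": -3.1,"dy": -3.3,"dz": -0.5,"spin": 0,"fingers": 0}

```text
time_s: 2.3
ee_pos: [400.5, -193.9, 285.7]
eef_rot: [0.0, 0.274, 0.962, 0.0]
force: [0.3, 0.3, 0.5]
gripper_width: 0.2
gripper_force: 0.0
```

servo_tool:
  rows:
    - {"dx": 0,"dy": 0,"dz": 0,"spin": 0.18,"fingers": 0}
    - {"dx": 0,"dy": 0,"dz": 0,"spin": 0.18,"fingers": 0}
    - {"dx": 0,"dy": 0,"dz": 0,"spin": 0.18,"fingers": 0}
    - {"dx": 0,"dy": 0,"dz": 0,"spin": 0.18,"fingers": 0}
    - {"dx": 0,"dy": 0,"dz": 0,"spin": 0.18,"fingers": 0}
    - {"dx": 0,"dy": 0,"dz": 0,"spin": 0.18,"fingers": 0}
    - {"dx": 0,"dy": 0,"dz": 0,"spin": 0.18,"fingers": 0}
    - {"dx": 0,"dy": 0,"dz": 0,"spin": 0.18,"fingers": 0}

```text
time_s: 3.3
ee_pos: [400.4, -192.3, 285.4]
eef_rot: [-0.0, 0.842, 0.54, 0.0]
force: [-0.7, 0.3, 0.1]
gripper_width: 0.6
gripper_force: 0.0
```

servo_tool:
  rows:
    - {"dx": 0,"dy": 0,"dz": 0,"spin": 0.18,"fingers": 0}
    - {"dx": 0,"dy": 0,"dz": 0,"spin": 0.18,"fingers": 0}
    - {"dx": 0,"dy": 0,"dz": 0,"spin": 0.18,"fingers": 0}
    - {"dx": 0,"dy": 0,"dz": 0,"spin": 0.18,"fingers": 0}
    - {"dx": 0,"dy": 0,"dz": 0,"spin": 0.1,"fingers": 0}
    - {"dx": 0,"dy": 0,"dz": 0,"spin": 0,"fingers": 0}
    - {"dx": 0,"dy": 0,"dz": 0,"spin": 0,"fingers": 0}
    - {"dx": 0,"dy": 0,"dz": 0,"spin": 0,"fingers": 0}

```text
time_s: 4.3
ee_pos: [400.4, -192.4, 285.4]
eef_rot: [-0.0, 0.987, 0.163, 0.0]
force: [0.2, -0.6, -0.2]
gripper_width: 0.4
gripper_force: 0.0
```

```bash
python3 -c "
from h import *
to(460,-150,270)
im=cam('wrist');cv2.imwrite('pics/w2.png',im[:,:,::-1])"
```

```text
t 4.3 pos [ 400.4 -192.4  285.4] A 18.8 delta cm [ 7.   -2.1   1.55] F [ 0.2 -0.6 -0.2] w 0.4469422453370121 j [-0.6   0.04  1.61  0.    1.5   0.64]
```

View pics/w2.png

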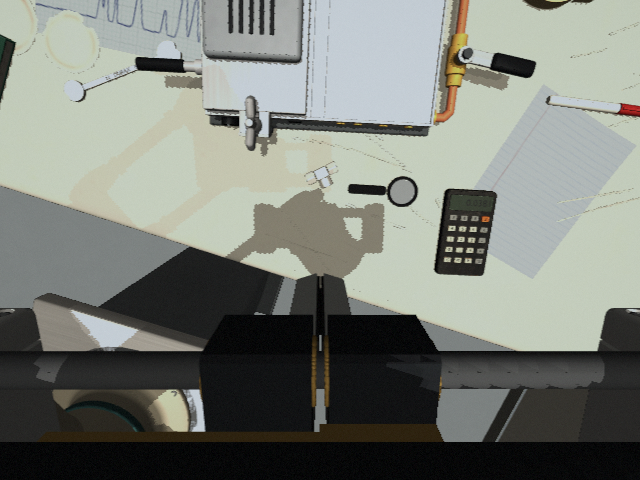

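Wrist view: nut wings from (248,97) to (252,147), valve pivot (466,55), grip (514,65), lid handle (160,64), cold-plate front-right corner about (434,122), tee (322,175), lens (390,190).

```bash
python3 -c "
from h import *
c=ld('wrist')
a=onz(c,466,55,56);g=onz(c,514,65,56);n1=onz(c,248,97,99);n2=onz(c,252,147,99);h=onz(c,160,64,70)
hl=onz(c,137,64,70);hr=onz(c,186,66,70)
print('ax',a,'grip',g,np.linalg.norm(g-a),'yaw',np.degrees(np.arctan2(*(g-a)[1::-1]))+90)
print('nut',n1,n2,(n1+n2)/2,np.linalg.norm(n1-n2),np.degrees(np.arctan2(*(n1-n2)[1::-1])))
print('handle',h,hl,hr,'yaw',np.degrees(np.arctan2(*(hl-hr)[1::-1]))-90)
print('FR',onz(c,436,122,45),'lensy',onz(c,416,191,0),'tee',onz(c,322,175,10),'cal',onz(c,470,190,13))
im=c['im'];crop(im,190,60,330,165,5,'pics/n2.png')
"
```

```text
ax [ 620.9 -283.2   56. ] grip [ 628.7 -336.3   56. ] 53.669823923691084 yaw 8.356566706497233
nut [501.2 -83.6  99. ] [ 456.8 -100.5   99. ] [479.   -92.05  99.  ] 47.507578342828616 20.838357689820498
handle [505.1  18.7  70. ] [497.4  41.4  70. ] [512.   -7.3  70. ] yaw 16.688450002864187
FR [ 550.1 -282.8   45. ] lensy [ 470.2 -304.5    0. ] tee [ 450.  -178.8   10. ] cal [ 493.9 -366.4   13. ]
```

View pics/n2.png

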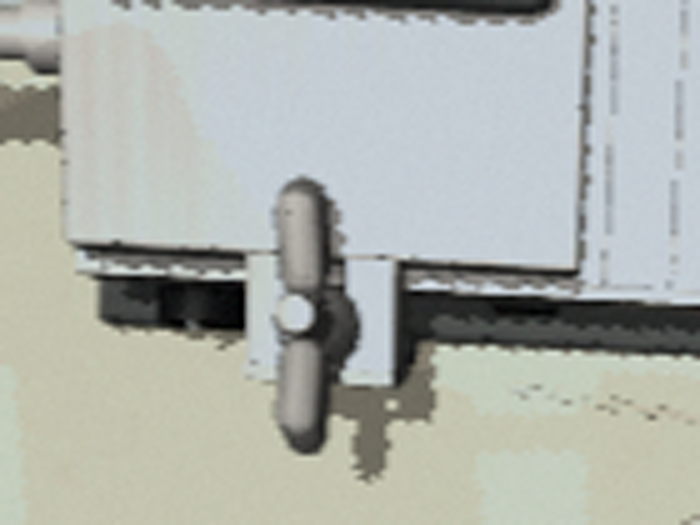

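```bash
python3 -c "
from h import *
c=ld('wrist');f=lambda u,v:onz(c,190+u/5,60+v/5,72.5)
a,b=f(75,243),f(580,268);e=f(588,0)
print(a,b,np.linalg.norm(a-b),'yaw',np.degrees(np.arctan2(*(a-b)[1::-1]))-90, np.degrees(np.arctan2(*(e-b)[1::-1])))
print('lug mid',f(248,320),f(397,320))
y=np.radians(16.5);ex=np.array([np.cos(y),np.sin(y),0]);ey=np.array([-ex[1],ex[0],0])
n=np.array([479.5,-91.5,0]);ax=np.array([621.5,-283.5,0]);h=np.array([505.5,19.5,0])
for k in(ax,h): print((k-n)@ex,(k-n)@ey)
"
```

```text
[477.8 -37.2  72.5] [ 507.7 -140.6   72.5] 107.63628570328872 yaw 16.128191922859855 16.488753705891234
lug mid [474.7 -76.2  72.5] [ 485.  -106.6   72.5]
81.62145616813025 -224.4235680426501
56.455016368708435 99.04459160806744
```

```bash
cat >> h.py <<'E'
def path(pts):
    p,R,_=pose()
    for X in pts:
        X=np.array(X,float);print(X.round(0),(R.T@(X-p)/10).round(2));p=X
E
python3 -c "
from h import *
ax=np.array([621.5,-283.5])
P=[]
def w(t,off,r=58,z=42):
    t=np.radians(t);return [*(ax+r*np.array([np.cos(t),np.sin(t)])+off*np.array([-np.sin(t),np.cos(t)])),z]
a=w(-81.6,30)
path([[a[0],a[1],285],[a[0],a[1],100],a]+[w(t,o) for t,o in [(-81.6,18),(-95,18),(-110,18),(-125,19),(-140,20),(-150,20),(-157,20),(-160,20),(-163,20)]])
"
```

```text
[ 660. -336.  285.] [19.91 21.98  0.05]
[ 660. -336.  100.] [-0.   0.  18.5]
[ 660. -336.   42.] [-0.   0.   5.8]
[ 648. -338.   42.] [-1.18 -0.22 -0.  ]
[ 634. -343.   42.] [-1.42  0.   -0.  ]
[ 619. -344.   42.] [-1.54 -0.38 -0.  ]
[ 604. -342.   42.] [-1.33 -0.69 -0.  ]
[ 590. -336.   42.] [-1.13 -1.   -0.  ]
[ 581. -330.   42.] [-0.62 -0.87  0.  ]
[ 576. -325.   42.] [-0.34 -0.67  0.  ]
[ 574. -322.   42.] [-0.12 -0.3   0.  ]
[ 572. -320.   42.] [-0.1 -0.3  0. ]
```

servo_tool:
  rows:
    - {"dx": 3.3,"dy": 3.7,"dz": 0,"spin": 0,"fingers": 0}
    - {"dx": 3.3,"dy": 3.7,"dz": 0,"spin": 0,"fingers": 0}
    - {"dx": 3.3,"dy": 3.7,"dz": 0,"spin": 0,"fingers": 0}
    - {"dx": 3.3,"dy": 3.7,"dz": 0,"spin": 0,"fingers": 0}
    - {"dx": 3.3,"dy": 3.7,"dz": 0,"spin": 0,"fingers": 0}
    - {"dx": 3.4,"dy": 3.5,"dz": 4,"spin": 0,"fingers": 0}
    - {"dx": 0,"dy": 0,"dz": 6,"spin": 0,"fingers": 0}
    - {"dx": 0,"dy": 0,"dz": 6,"spin": 0,"fingers": 0}

```text
time_s: 5.35
ee_pos: [659.8, -337.0, 123.3]
eef_rot: [-0.0, 0.987, 0.163, 0.0]
force: [-0.7, -1.0, -0.6]
gripper_width: 0.5
gripper_force: 0.0
```

```bash
python3 -c "
from h import *
to(660,-336,42)
im=cam('wrist');cv2.imwrite('pics/w3.png',im[:,:,::-1])"
```

```text
t 5.35 pos [ 659.8 -337.   123.3] A 18.8 delta cm [ 0.05 -0.09  8.13] F [-0.7 -1.  -0.6] w 0.5070174397669331 j [-0.57  0.57  1.22  0.    1.35  0.68]
```

View pics/w3.png

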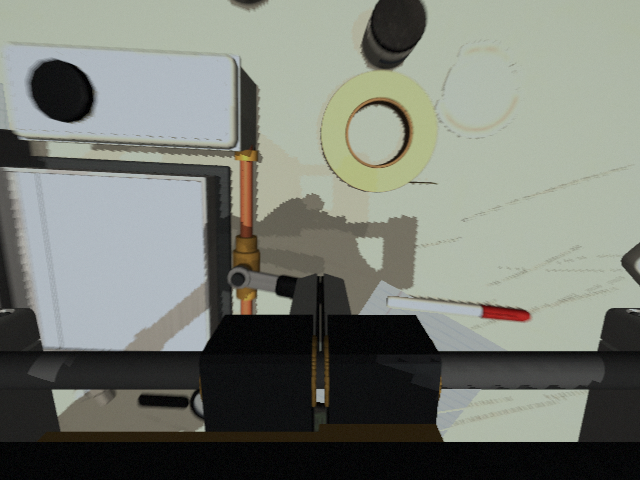

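The view shows the valve pivot at (238,278), the lever pointing right to about (295,288), and the fingers at (320,285).

```bash
python3 -c "
from h import *
c=ld('wrist');a=onz(c,238,278,56);b=onz(c,285,285,56);print(a,b,np.degrees(np.arctan2(*(b-a)[1::-1])),proj(c,[660,-336,46]))
print('plate BR',onz(c,211,172,48))
"
```

```text
[ 624.8 -284.1   56. ] [ 630.9 -319.3   56. ] -80.16854304051786 (np.float64(318.33545300136643), np.float64(253.2806625777454))
plate BR [ 693.1 -243.    48. ]
```

servo_tool:
  rows:
    - {"dx": 0,"dy": 0,"dz": 4,"spin": 0,"fingers": 0}
    - {"dx": 0,"dy": 0,"dz": 4,"spin": 0,"fingers": 0}
    - {"dx": 0,"dy": 0,"dz": 0,"spin": 0,"fingers": 0}
    - {"dx": -0.6,"dy": 0,"dz": 0,"spin": 0,"fingers": 0}
    - {"dx": -0.6,"dy": 0,"dz": 0,"spin": 0,"fingers": 0}
    - {"dx": -0.7,"dy": 0,"dz": 0,"spin": 0,"fingers": 0}
    - {"dx": -0.7,"dy": 0,"dz": 0,"spin": 0,"fingers": 0}
    - {"dx": 0,"dy": 0,"dz": 0,"spin": 0,"fingers": 0}

```text
time_s: 6.4
ee_pos: [634.5, -345.6, 47.0]
eef_rot: [0.001, 0.987, 0.163, 0.001]
force: [2.1, 0.9, 2.7]
gripper_width: 0.4
gripper_force: 1.4
```

servo_tool:
  rows:
    - {"dx": -0.75,"dy": -0.1,"dz": 0.2,"spin": 0,"fingers": 0}
    - {"dx": -0.75,"dy": -0.25,"dz": 0.2,"spin": 0,"fingers": 0}
    - {"dx": -0.65,"dy": -0.35,"dz": 0,"spin": 0,"fingers": 0}
    - {"dx": -0.65,"dy": -0.35,"dz": 0,"spin": 0,"fingers": 0}
    - {"dx": -0.6,"dy": -0.5,"dz": 0,"spin": 0,"fingers": 0}
    - {"dx": -0.6,"dy": -0.5,"dz": 0,"spin": 0,"fingers": 0}
    - {"dx": -0.4,"dy": -0.5,"dz": 0,"spin": 0,"fingers": 0}
    - {"dx": 0,"dy": 0,"dz": 0,"spin": 0,"fingers": 0}

```text
time_s: 7.4
ee_pos: [583.2, -334.4, 41.7]
eef_rot: [-0.001, 0.987, 0.163, -0.001]
force: [0.7, 0.8, -0.0]
gripper_width: 0.6
gripper_force: 0.1
```

```bash
python3 -c "
from h import *
to(574,-322,43)
im=cam('wrist');crop(im,100,100,420,340,2,'pics/w4.png')"
```

```text
t 7.4 pos [ 583.2 -334.4   41.7] A 18.7 delta cm [-0.48 -1.47 -0.13] F [ 0.7  0.8 -0. ] w 0.5848773606636618 j [-0.62  0.54  1.51 -0.    1.1   0.62]
```

View pics/w4.png

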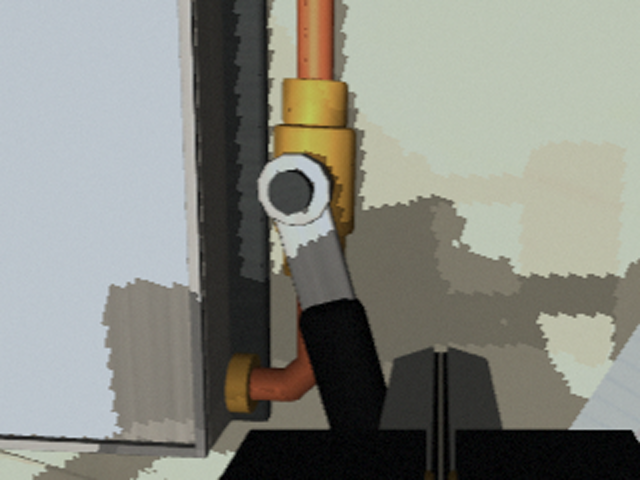

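The crop shows the lever following the fingers, about 15–20° short of the stop (pivot (293,190), grip (345,400)).

servo_tool:
  rows:
    - {"dx": -0.1,"dy": -0.35,"dz": 0,"spin": 0,"fingers": 0}
    - {"dx": -0.1,"dy": -0.35,"dz": 0,"spin": 0,"fingers": 0}
    - {"dx": -0.1,"dy": -0.35,"dz": 0,"spin": 0,"fingers": 0}
    - {"dx": -0.1,"dy": -0.3,"dz": 0,"spin": 0,"fingers": 0}
    - {"dx": 0,"dy": -0.2,"dz": 0,"spin": 0,"fingers": 0}
    - {"dx": 0,"dy": -0.15,"dz": 0,"spin": 0,"fingers": 0}
    - {"dx": 0,"dy": -0.1,"dz": 0,"spin": 0,"fingers": 0}
    - {"dx": 0,"dy": 0,"dz": 0,"spin": 0,"fingers": 0}

```text
time_s: 8.45
ee_pos: [575.0, -319.2, 41.8]
eef_rot: [-0.0, 0.987, 0.163, -0.0]
force: [-1.4, -3.0, -0.1]
gripper_width: 0.5
gripper_force: 1.3
```

servo_tool:
  rows:
    - {"dx": 0,"dy": -0.1,"dz": 0,"spin": 0,"fingers": 0}
    - {"dx": 0,"dy": -0.1,"dz": 0,"spin": 0,"fingers": 0}
    - {"dx": 0,"dy": -0.1,"dz": 0,"spin": 0,"fingers": 0}
    - {"dx": 0,"dy": -0.1,"dz": 0,"spin": 0,"fingers": 0}
    - {"dx": 0,"dy": 0,"dz": 0,"spin": 0,"fingers": 0}
    - {"dx": 0,"dy": 0,"dz": 0,"spin": 0,"fingers": 0}
    - {"dx": 0,"dy": 0,"dz": 0,"spin": 0,"fingers": 0}
    - {"dx": 0,"dy": 0,"dz": 0,"spin": 0,"fingers": 0}

```text
time_s: 9.45
ee_pos: [574.7, -318.3, 42.0]
eef_rot: [0.003, 0.987, 0.163, 0.001]
force: [-1.3, -7.8, -2.9]
gripper_width: 0.5
gripper_force: 4.0
```

servo_tool:
  rows:
    - {"dx": 0,"dy": 0.6,"dz": 0,"spin": 0,"fingers": 0}
    - {"dx": 0,"dy": 0.6,"dz": 0,"spin": 0,"fingers": 0}
    - {"dx": 0,"dy": 0.3,"dz": -3,"spin": 0,"fingers": 3}
    - {"dx": 0,"dy": 0,"dz": -5,"spin": 0,"fingers": 3}
    - {"dx": 0,"dy": 0,"dz": -5,"spin": 0,"fingers": 3}
    - {"dx": 0,"dy": -5,"dz": 0,"spin": 0,"fingers": 3}
    - {"dx": 0,"dy": -5,"dz": 0,"spin": 0,"fingers": 3}
    - {"dx": 0,"dy": -5,"dz": 0,"spin": 0,"fingers": 3}

```text
time_s: 10.45
ee_pos: [530.1, -185.3, 172.0]
eef_rot: [-0.001, 0.987, 0.162, 0.001]
force: [-0.3, 0.8, 0.4]
gripper_width: 30.2
gripper_force: 0.0
```

```bash
python3 -c "
from h import *
to(480,-91.5,130)"
```

```text
t 10.45 pos [ 530.1 -185.3  172. ] A 18.7 delta cm [ -1.75 -10.49   4.21] F [-0.3  0.8  0.4] w 30.230088001429387 j [-0.46  0.28  1.59  0.    1.28  0.78]
```

servo_tool:
  rows:
    - {"dx": -0.9,"dy": -3.5,"dz": 0,"spin": 0,"fingers": 3}
    - {"dx": -0.85,"dy": -3.5,"dz": 0,"spin": 0,"fingers": 3}
    - {"dx": 0,"dy": -3.5,"dz": 0,"spin": 0,"fingers": 3}
    - {"dx": 0,"dy": 0,"dz": 2,"spin": -0.02,"fingers": 3}
    - {"dx": 0,"dy": 0,"dz": 2,"spin": 0,"fingers": 3}
    - {"dx": 0,"dy": 0,"dz": 2,"spin": 0,"fingers": 3}
    - {"dx": 0,"dy": 0,"dz": 1.5,"spin": 0,"fingers": 3}
    - {"dx": 0,"dy": 0,"dz": 0,"spin": 0,"fingers": 3}

```text
time_s: 11.45
ee_pos: [479.4, -93.1, 95.9]
eef_rot: [-0.001, 0.985, 0.172, -0.001]
force: [-0.1, -0.1, 0.5]
gripper_width: 30.0
gripper_force: 0.0
```

```bash
python3 -c "
from h import *
to(480,-91.5,80)"
```

```text
t 11.45 pos [479.4 -93.1  95.9] A 19.9 delta cm [ 0.11 -0.13  1.59] F [-0.1 -0.1  0.5] w 29.962449192877823 j [-0.33  0.24  1.85  0.    1.05  0.89]
```

servo_tool:
  rows:
    - {"dx": 0,"dy": -0.1,"dz": 0.8,"spin": 0,"fingers": 3}
    - {"dx": 0,"dy": 0,"dz": 0.75,"spin": 0,"fingers": 3}
    - {"dx": 0,"dy": 0,"dz": 0,"spin": 0,"fingers": 0}
    - {"dx": 0,"dy": 0,"dz": 0,"spin": 0,"fingers": 0}
    - {"dx": 0,"dy": 0,"dz": 0,"spin": 0,"fingers": 0}
    - {"dx": 0,"dy": 0,"dz": 0,"spin": 0,"fingers": 0}
    - {"dx": 0,"dy": 0,"dz": 0,"spin": 0,"fingers": 0}
    - {"dx": 0,"dy": 0,"dz": 0,"spin": 0,"fingers": 0}

```text
time_s: 12.45
ee_pos: [478.9, -90.7, 81.4]
eef_rot: [-0.002, 0.985, 0.172, -0.0]
force: [-0.5, 4.8, 1.0]
gripper_width: 9.8
gripper_force: 29.7
```

servo_tool:
  rows:
    - {"dx": 0,"dy": -0.1,"dz": 0,"spin": -0.1,"fingers": 0}
    - {"dx": 0,"dy": 0,"dz": -0.03,"spin": -0.18,"fingers": 0}
    - {"dx": 0,"dy": 0,"dz": -0.03,"spin": -0.18,"fingers": 0}
    - {"dx": 0,"dy": 0,"dz": -0.03,"spin": -0.18,"fingers": 0}
    - {"dx": 0,"dy": 0,"dz": -0.03,"spin": -0.18,"fingers": 0}
    - {"dx": 0,"dy": 0,"dz": -0.03,"spin": -0.18,"fingers": 0}
    - {"dx": 0,"dy": 0,"dz": -0.03,"spin": -0.18,"fingers": 0}
    - {"dx": 0,"dy": 0,"dz": -0.03,"spin": -0.18,"fingers": 0}

```text
time_s: 13.45
ee_pos: [477.8, -89.9, 83.4]
eef_rot: [-0.002, 0.656, 0.755, 0.0]
force: [-2.5, 5.5, 3.2]
gripper_width: 9.5
gripper_force: 29.7
```

```bash
python3 -c "
from h import *
to(480,-91.5,80);print(arm.sense()['ft_torque'],arm.sense()['gripper_force'])"
```

```text
t 13.45 pos [477.8 -89.9  83.4] A 98.1 delta cm [-0.19  0.19  0.34] F [-2.5  5.5  3.2] w 9.48509849158948 j [-0.33  0.25  1.87  0.    1.02 -0.47]
[ 0.79734854  0.54592909 -0.08566736] 29.728865325450897
```

servo_tool:
  rows:
    - {"dx": 0.1,"dy": -0.1,"dz": -0.03,"spin": -0.18,"fingers": 0}
    - {"dx": 0,"dy": 0,"dz": -0.03,"spin": -0.18,"fingers": 0}
    - {"dx": 0,"dy": 0,"dz": -0.03,"spin": -0.18,"fingers": 0}
    - {"dx": 0,"dy": 0,"dz": -0.03,"spin": -0.18,"fingers": 0}
    - {"dx": 0,"dy": 0,"dz": -0.03,"spin": -0.18,"fingers": 0}
    - {"dx": 0,"dy": 0,"dz": -0.03,"spin": -0.18,"fingers": 0}
    - {"dx": 0,"dy": 0,"dz": -0.03,"spin": -0.18,"fingers": 0}
    - {"dx": 0,"dy": 0,"dz": -0.03,"spin": -0.18,"fingers": 0}

```text
time_s: 14.45
ee_pos: [477.3, -90.8, 85.8]
eef_rot: [-0.001, -0.006, 1.0, 0.0]
force: [-1.1, -0.1, -0.1]
gripper_width: 9.9
gripper_force: 29.4
```

servo_tool:
  rows:
    - {"dx": 0,"dy": 0,"dz": -0.03,"spin": -0.18,"fingers": 0}
    - {"dx": 0,"dy": 0,"dz": -0.03,"spin": -0.18,"fingers": 0}
    - {"dx": 0,"dy": 0,"dz": -0.03,"spin": -0.16,"fingers": 0}
    - {"dx": 0,"dy": 0,"dz": -0.03,"spin": -0.12,"fingers": 0}
    - {"dx": 0,"dy": 0,"dz": 0,"spin": -0.03,"fingers": 0}
    - {"dx": 0,"dy": 0,"dz": 0,"spin": 0,"fingers": 0}
    - {"dx": 0,"dy": 0,"dz": 0,"spin": 0,"fingers": 0}
    - {"dx": 0,"dy": 0,"dz": 0,"spin": 0,"fingers": 0}

```text
time_s: 15.45
ee_pos: [477.5, -91.0, 86.9]
eef_rot: [-0.001, -0.331, 0.944, 0.0]
force: [-3.7, -1.8, 0.1]
gripper_width: 9.9
gripper_force: 29.5
```

```bash
python3 -c "
from h import *
to(480,-91.5,80);print(arm.sense()['ft_torque'],arm.sense()['gripper_force'])"
```

```text
t 15.45 pos [477.5 -91.   86.9] A -141.3 delta cm [-0.16 -0.19  0.69] F [-3.7 -1.8  0.1] w 9.896217802257098 j [-0.33  0.25  1.87 -0.    1.03 -2.58]
[-0.22324817  0.81148879  0.01181736] 29.483015835285187
```

servo_tool:
  rows:
    - {"dx": 0,"dy": 0,"dz": 0,"spin": 0,"fingers": 3}
    - {"dx": 0,"dy": 0,"dz": 0,"spin": 0,"fingers": 3}
    - {"dx": 0,"dy": 0,"dz": 0,"spin": 0,"fingers": 3}
    - {"dx": 0,"dy": 0,"dz": -2,"spin": 0,"fingers": 3}
    - {"dx": 0,"dy": 0,"dz": -2,"spin": 0,"fingers": 3}
    - {"dx": 0,"dy": 0,"dz": -1,"spin": 0.13,"fingers": 0}
    - {"dx": 0,"dy": 0,"dz": 0,"spin": 0.13,"fingers": 0}
    - {"dx": 0,"dy": 0,"dz": 0,"spin": 0.13,"fingers": 0}

```text
time_s: 16.45
ee_pos: [479.0, -91.0, 137.5]
eef_rot: [0.001, -0.14, 0.99, -0.0]
force: [-0.6, -0.4, 0.8]
gripper_width: 3.3
gripper_force: 0.0
```

servo_tool:
  rows:
    - {"dx": -2.2,"dy": 0,"dz": 0,"spin": 0,"fingers": 0}
    - {"dx": -2.2,"dy": 0,"dz": 0,"spin": 0,"fingers": 0}
    - {"dx": 0,"dy": 0,"dz": 0,"spin": 0,"fingers": 0}
    - {"dx": 0,"dy": 0,"dz": 2,"spin": 0,"fingers": 0}
    - {"dx": 0,"dy": 0,"dz": 2,"spin": 0,"fingers": 0}
    - {"dx": 0,"dy": 0,"dz": 1,"spin": 0,"fingers": 0}
    - {"dx": 0,"dy": 0,"dz": 0,"spin": 0,"fingers": 0}
    - {"dx": 0,"dy": 0,"dz": 0,"spin": 0,"fingers": 0}

```text
time_s: 17.45
ee_pos: [521.0, -78.9, 87.7]
eef_rot: [0.001, -0.142, 0.99, -0.0]
force: [-0.3, 0.2, 0.5]
gripper_width: 0.3
gripper_force: 0.0
```

```bash
python3 -c "
from h import *
to(477.5,-91,80)
im=cam('wrist');cv2.imwrite('pics/w5.png',im[:,:,::-1])"
```

```text
t 17.45 pos [521.  -78.9  87.7] A -163.7 delta cm [4.52 0.06 0.77] F [-0.3  0.2  0.5] w 0.31510557889139285 j [-0.28  0.3   1.79  0.    1.05 -2.14]
```

View pics/w5.png

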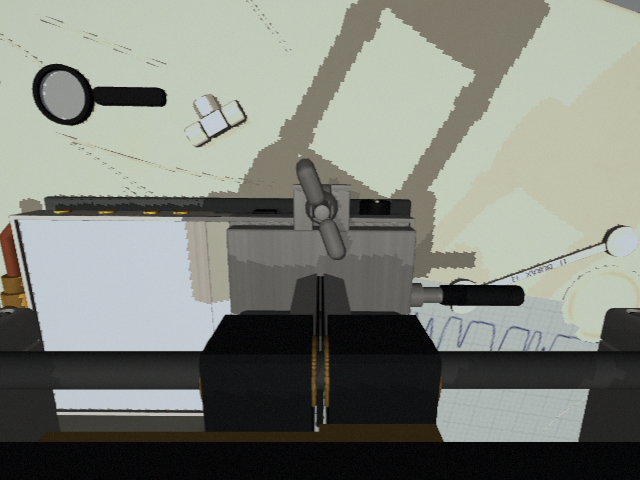

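The view shows the nut half a turn on (wings from (305,165) to (338,252)), with the fingers close behind it on the lid. Next I push it towards -x.

servo_tool:
  rows:
    - {"dx": 0.5,"dy": 0,"dz": 0.2,"spin": 0,"fingers": 0}
    - {"dx": 0.5,"dy": 0,"dz": 0.2,"spin": 0,"fingers": 0}
    - {"dx": 0.5,"dy": 0,"dz": 0,"spin": 0,"fingers": 0}
    - {"dx": 0.5,"dy": 0,"dz": 0,"spin": 0,"fingers": 0}
    - {"dx": 0.5,"dy": 0,"dz": 0,"spin": 0,"fingers": 0}
    - {"dx": 0.5,"dy": 0,"dz": 0,"spin": 0,"fingers": 0}
    - {"dx": 0.5,"dy": 0,"dz": 0,"spin": 0,"fingers": 0}
    - {"dx": 0,"dy": 0,"dz": 0,"spin": 0,"fingers": 0}

```text
time_s: 18.5
ee_pos: [486.4, -88.5, 82.9]
eef_rot: [-0.0, -0.142, 0.99, 0.0]
force: [0.9, -0.1, 0.3]
gripper_width: 0.5
gripper_force: 0.0
```

servo_tool:
  rows:
    - {"dx": 0.4,"dy": 0,"dz": 0,"spin": 0,"fingers": 0}
    - {"dx": 0.4,"dy": 0,"dz": 0,"spin": 0,"fingers": 0}
    - {"dx": 0.4,"dy": 0,"dz": 0,"spin": 0,"fingers": 0}
    - {"dx": 0.4,"dy": 0,"dz": 0,"spin": 0,"fingers": 0}
    - {"dx": 0.4,"dy": 0,"dz": 0,"spin": 0,"fingers": 0}
    - {"dx": 0.4,"dy": 0,"dz": 0,"spin": 0,"fingers": 0}
    - {"dx": 0,"dy": 0,"dz": 0,"spin": 0,"fingers": 0}
    - {"dx": 0,"dy": 0,"dz": 0,"spin": 0,"fingers": 0}

```text
time_s: 19.5
ee_pos: [464.1, -95.3, 83.1]
eef_rot: [0.0, -0.142, 0.99, -0.0]
force: [-0.0, -0.1, -0.6]
gripper_width: 0.7
gripper_force: 0.0
```

servo_tool:
  rows:
    - {"dx": 0.5,"dy": 0,"dz": 0,"spin": 0,"fingers": 0}
    - {"dx": 0.5,"dy": 0,"dz": 0,"spin": 0,"fingers": 0}
    - {"dx": 0.5,"dy": 0,"dz": 0,"spin": 0,"fingers": 0}
    - {"dx": 0.5,"dy": 0,"dz": 0,"spin": 0,"fingers": 0}
    - {"dx": 0.5,"dy": 0,"dz": 0,"spin": 0,"fingers": 0}
    - {"dx": 0.5,"dy": 0,"dz": 0,"spin": 0,"fingers": 0}
    - {"dx": 0.5,"dy": 0,"dz": 0,"spin": 0,"fingers": 0}
    - {"dx": 0,"dy": 0,"dz": 0,"spin": 0,"fingers": 0}

```text
time_s: 20.5
ee_pos: [430.0, -105.1, 83.1]
eef_rot: [-0.0, -0.142, 0.99, 0.0]
force: [0.3, -0.3, 0.8]
gripper_width: 0.3
gripper_force: 0.0
```

```bash
python3 -c "
from h import *
to(477.5,-91,80)
a=cam('side')
crop(a,260,180,420,300,5,'pics/s6.png')"
```

```text
t 20.5 pos [ 430.  -105.1   83.1] A -163.7 delta cm [-4.95  0.02  0.31] F [ 0.3 -0.3  0.8] w 0.33522529712778565 j [-0.4   0.19  1.96  0.    0.99 -2.25]
```

View pics/s6.png

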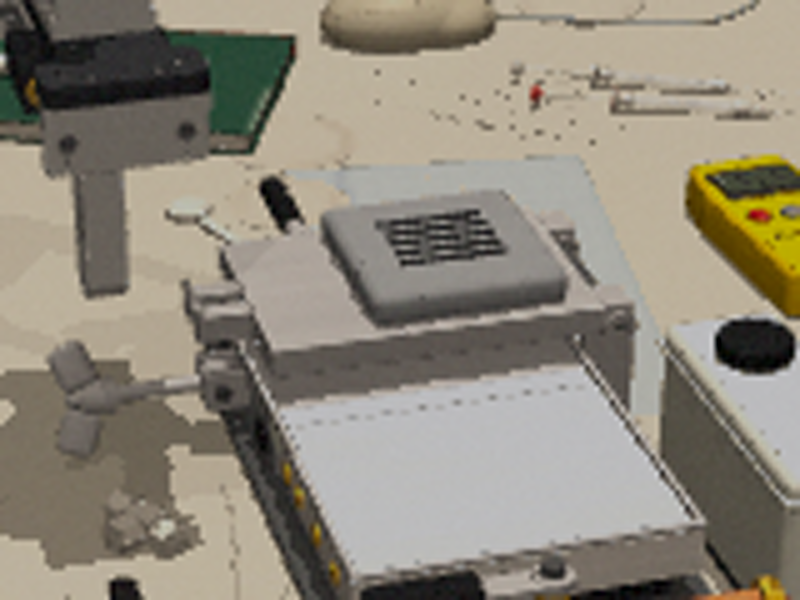

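The side crop shows the bolt out and level (nut at (85,400), pivot at (222,375)), and the valve lever lying along the pipe.

servo_tool:
  rows:
    - {"dx": 0,"dy": 0,"dz": -3,"spin": 0.18,"fingers": 4}
    - {"dx": 0,"dy": 0,"dz": -3,"spin": 0.18,"fingers": 4}
    - {"dx": 0,"dy": 0,"dz": -1,"spin": 0.18,"fingers": 4}
    - {"dx": 0,"dy": 0,"dz": 0,"spin": 0.18,"fingers": 4}
    - {"dx": 0,"dy": 0,"dz": 0,"spin": 0.18,"fingers": 4}
    - {"dx": 0,"dy": 0,"dz": 0,"spin": 0.18,"fingers": 4}
    - {"dx": 0,"dy": 0,"dz": 0,"spin": 0.18,"fingers": 4}
    - {"dx": 0,"dy": 0,"dz": 0,"spin": 0.18,"fingers": 4}

```text
time_s: 21.55
ee_pos: [430.6, -105.0, 153.0]
eef_rot: [0.0, 0.548, 0.836, 0.0]
force: [0.1, -0.2, -0.4]
gripper_width: 40.2
gripper_force: 0.0
```

```bash
python3 -c "
from h import *
to(503,25,46)"
```

```text
t 21.55 pos [ 430.6 -105.   153. ] A 113.5 delta cm [ 9.04 11.82 10.7 ] F [ 0.1 -0.2 -0.4] w 40.23607278126779 j [-0.4   0.12  1.85  0.    1.17 -0.81]
```

servo_tool:
  rows:
    - {"dx": 2.26,"dy": 2.95,"dz": 0,"spin": 0,"fingers": 4}
    - {"dx": 2.26,"dy": 2.95,"dz": 0,"spin": 0,"fingers": 4}
    - {"dx": 2.26,"dy": 2.95,"dz": 0,"spin": 0,"fingers": 4}
    - {"dx": 2.26,"dy": 2.95,"dz": 0,"spin": 0,"fingers": 4}
    - {"dx": 0,"dy": 0,"dz": 1.5,"spin": 0.06,"fingers": 4}
    - {"dx": 0,"dy": 0,"dz": 1.5,"spin": 0.06,"fingers": 4}
    - {"dx": 0,"dy": 0,"dz": 0,"spin": 0,"fingers": 4}
    - {"dx": 0,"dy": 0,"dz": 0,"spin": 0,"fingers": 4}

```text
time_s: 22.55
ee_pos: [502.2, 25.2, 123.5]
eef_rot: [0.0, 0.595, 0.804, 0.0]
force: [-0.2, -0.7, -0.9]
gripper_width: 39.9
gripper_force: 0.0
```

```bash
python3 -c "
from h import *
to(503,25,46)
im=cam('wrist');c=ld('wrist')
for X in [(503,25,66),(504.3,19.8,66),(497,44,66),(511,-4,66)]: print(X,np.round(proj(c,X)))
m=(im.max(2)<45).astype(np.uint8)[:300]
n,l,s,ce=cv2.connectedComponentsWithStats(m)
for i in range(1,n):
    if s[i,4]>150: print(s[i],ce[i].round(0))
print(im[150:300:10,320].tolist())
"
```

```text
t 22.55 pos [502.2  25.2 123.5] A 107.0 delta cm [-0.04  0.06  7.75] F [-0.2 -0.7 -0.9] w 39.894415945036975 j [-0.09  0.23  1.79  0.    1.12 -0.39]
(503, 25, 66) [319. 260.]
(504.3, 19.8, 66) [319. 268.]
(497, 44, 66) [319. 233.]
(511, -4, 66) [318. 300.]
[    0    32   108   199 16548] [ 46. 133.]
[624 193  16  43 330] [632. 217.]
[ 272  233   97   67 2323] [318. 279.]
[388 291  52   9 346] [412. 296.]
[[153, 159, 162], [194, 196, 174], [110, 106, 93], [110, 108, 95], [112, 108, 96], [110, 106, 92], [109, 106, 94], [113, 110, 95], [112, 106, 93], [9, 9, 10], [11, 12, 13], [10, 12, 11], [9, 8, 9], [18, 18, 19], [13, 14, 15]]
```

servo_tool:
  rows:
    - {"dx": 0,"dy": 0.06,"dz": 2.5,"spin": 0,"fingers": 4}
    - {"dx": 0,"dy": 0,"dz": 2.5,"spin": 0,"fingers": 4}
    - {"dx": 0,"dy": 0,"dz": 2.5,"spin": 0,"fingers": 4}
    - {"dx": 0,"dy": 0,"dz": 0.2,"spin": 0,"fingers": 4}
    - {"dx": 0,"dy": 0,"dz": 0,"spin": 0,"fingers": 0}
    - {"dx": 0,"dy": 0,"dz": 0,"spin": 0,"fingers": 0}
    - {"dx": 0,"dy": 0,"dz": 0,"spin": 0,"fingers": 0}
    - {"dx": 0,"dy": 0,"dz": 0,"spin": 0,"fingers": 0}

```text
time_s: 23.6
ee_pos: [503.1, 25.4, 46.9]
eef_rot: [0.001, 0.595, 0.804, 0.001]
force: [-0.8, 0.3, 4.1]
gripper_width: 12.0
gripper_force: 30.0
```

```bash
python3 -c "
from h import *
to(503,25,46)
for a in np.arange(0,1.85,.1):
    t=np.radians(180-3.28)-a
    print(round(a,1),'ex',(122.2*np.cos(t)+122).round(1),'z',(122.2*np.sin(t)-7).round(1))
"
```

```text
t 23.6 pos [503.1  25.4  46.9] A 107.0 delta cm [-0.04 -0.02  0.09] F [-0.8  0.3  4.1] w 11.994981785528843 j [-0.09  0.31  1.89  0.    0.93 -0.38]
0.0 ex 0.0 z -0.0
0.1 ex 1.3 z 12.1
0.2 ex 3.8 z 24.1
0.3 ex 7.5 z 35.7
0.4 ex 12.4 z 46.9
0.5 ex 18.3 z 57.6
0.6 ex 25.3 z 67.7
0.7 ex 33.2 z 76.9
0.8 ex 42.0 z 85.4
0.9 ex 51.6 z 92.9
1.0 ex 62.0 z 99.4
1.1 ex 72.9 z 104.9
1.2 ex 84.3 z 109.2
1.3 ex 96.1 z 112.4
1.4 ex 108.2 z 114.4
1.5 ex 120.3 z 115.2
1.6 ex 132.6 z 114.7
1.7 ex 144.7 z 113.1
1.8 ex 156.5 z 110.2
```

servo_tool:
  rows:
    - {"dx": 0,"dy": 0.13,"dz": -1.2,"spin": 0,"fingers": 0}
    - {"dx": 0,"dy": 0.25,"dz": -1.2,"spin": 0,"fingers": 0}
    - {"dx": 0,"dy": 0.37,"dz": -1.16,"spin": 0,"fingers": 0}
    - {"dx": 0,"dy": 0.49,"dz": -1.12,"spin": 0,"fingers": 0}
    - {"dx": 0,"dy": 0.59,"dz": -1.07,"spin": 0,"fingers": 0}
    - {"dx": 0,"dy": 0.7,"dz": -1.0,"spin": 0,"fingers": 0}
    - {"dx": 0,"dy": 0.8,"dz": -0.93,"spin": 0,"fingers": 0}
    - {"dx": 0,"dy": 0.88,"dz": -0.85,"spin": 0,"fingers": 0}

```text
time_s: 24.6
ee_pos: [538.5, 35.6, 131.9]
eef_rot: [-0.002, 0.595, 0.804, -0.005]
force: [-7.7, -7.9, 2.4]
gripper_width: 12.1
gripper_force: 30.0
```

servo_tool:
  rows:
    - {"dx": 0,"dy": 0.96,"dz": -0.75,"spin": 0,"fingers": 0}
    - {"dx": 0,"dy": 1.04,"dz": -0.65,"spin": 0,"fingers": 0}
    - {"dx": 0,"dy": 1.09,"dz": -0.55,"spin": 0,"fingers": 0}
    - {"dx": 0,"dy": 1.14,"dz": -0.43,"spin": 0,"fingers": 0}
    - {"dx": 0,"dy": 1.18,"dz": -0.32,"spin": 0,"fingers": 0}
    - {"dx": 0,"dy": 1.21,"dz": -0.2,"spin": 0,"fingers": 0}
    - {"dx": 0,"dy": 1.21,"dz": -0.08,"spin": 0,"fingers": 0}
    - {"dx": 0,"dy": 0,"dz": 0,"spin": 0,"fingers": 0}

```text
time_s: 25.6
ee_pos: [620.2, 59.1, 164.4]
eef_rot: [0.003, 0.595, 0.804, 0.0]
force: [0.2, -6.0, 6.2]
gripper_width: 11.9
gripper_force: 30.0
```

```bash
python3 -c "
from h import *
to(621.3,54.2,58.5)
print(arm.sense()['ft_torque'])"
```

```text
t 25.6 pos [620.2  59.1 164.4] A 107.0 delta cm [-0.45 -0.08 10.59] F [ 0.2 -6.   6.2] w 11.896759194656068 j [-0.01  0.37  1.47 -0.    1.3  -0.31]
[-1.16221035  0.0619724  -0.17813169]
```

servo_tool:
  rows:
    - {"dx": -0.1,"dy": 0.6,"dz": 0,"spin": 0,"fingers": 0}
    - {"dx": -0.1,"dy": 0.6,"dz": 0.05,"spin": 0,"fingers": 0}
    - {"dx": 0,"dy": 0.6,"dz": 0.07,"spin": 0,"fingers": 0}
    - {"dx": 0,"dy": 0.6,"dz": 0.09,"spin": 0,"fingers": 0}
    - {"dx": 0,"dy": 0.4,"dz": 0.08,"spin": 0,"fingers": 0}
    - {"dx": 0,"dy": 0.2,"dz": 0.05,"spin": 0,"fingers": 0}
    - {"dx": 0,"dy": 0,"dz": 0,"spin": 0,"fingers": 0}
    - {"dx": 0,"dy": 0,"dz": 0,"spin": 0,"fingers": 0}

```text
time_s: 26.6
ee_pos: [647.9, 67.0, 159.6]
eef_rot: [0.001, 0.595, 0.804, 0.0]
force: [0.4, -3.1, 6.5]
gripper_width: 11.9
gripper_force: 30.0
```

servo_tool:
  rows:
    - {"dx": 0,"dy": 0.2,"dz": 0.04,"spin": 0,"fingers": 0}
    - {"dx": 0,"dy": 0.2,"dz": 0.04,"spin": 0,"fingers": 0}
    - {"dx": 0,"dy": 0,"dz": 0,"spin": 0,"fingers": 0}
    - {"dx": 0,"dy": 0,"dz": 0,"spin": 0,"fingers": 0}
    - {"dx": 0,"dy": 0,"dz": 0,"spin": 0,"fingers": 4}
    - {"dx": 0,"dy": 0,"dz": 0,"spin": 0,"fingers": 4}
    - {"dx": 0,"dy": 0,"dz": 0,"spin": 0,"fingers": 4}
    - {"dx": 0,"dy": 0,"dz": 0,"spin": 0,"fingers": 4}

```text
time_s: 27.6
ee_pos: [650.7, 69.1, 156.5]
eef_rot: [-0.0, 0.595, 0.804, 0.0]
force: [0.0, -0.3, 0.5]
gripper_width: 40.0
gripper_force: 0.0
```

servo_tool:
  rows:
    - {"dx": 0,"dy": 0,"dz": -4,"spin": 0,"fingers": 7}
    - {"dx": 0,"dy": 0,"dz": -5,"spin": 0,"fingers": 7}
    - {"dx": 0,"dy": -2,"dz": -4,"spin": 0,"fingers": 7}
    - {"dx": -3,"dy": -4,"dz": 0,"spin": 0,"fingers": 7}
    - {"dx": -6,"dy": -5,"dz": 0,"spin": 0,"fingers": 7}
    - {"dx": -6,"dy": -3,"dz": 0,"spin": 0,"fingers": 7}
    - {"dx": -6,"dy": 0,"dz": 0,"spin": 0,"fingers": 7}
    - {"dx": -6,"dy": 0,"dz": 0,"spin": 0,"fingers": 7}

```text
time_s: 28.6
ee_pos: [602.6, -213.2, 287.4]
eef_rot: [0.0, 0.595, 0.804, 0.001]
force: [0.3, -0.1, 0.5]
gripper_width: 69.9
gripper_force: 0.0
```

```bash
python3 -c "
from h import *
to(595,-200,250)
im=cam('wrist');cv2.imwrite('pics/w7.png',im[:,:,::-1])"
```

```text
t 28.6 pos [ 602.6 -213.2  287.4] A 107.0 delta cm [ 1.48 -0.35  3.74] F [ 0.3 -0.1  0.5] w 69.89458099379546 j [-0.45  0.34  1.21  0.    1.59 -0.75]
```

View pics/w7.png

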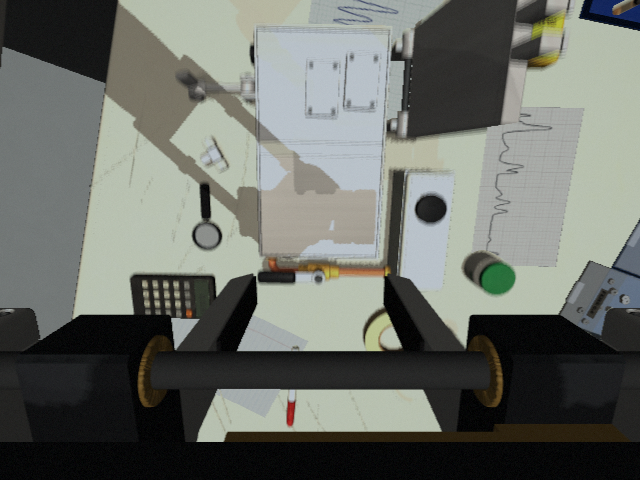

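View: lid open at top right, two moulds on the hot plate with centres about (322,88) and (362,81), the front place empty, valve lever along the pipe at (290,277).

```bash
cat >> h.py <<'E'
yw=np.radians(16.4);EX=np.array([np.cos(yw),np.sin(yw),0]);EY=np.array([-EX[1],EX[0],0]);HOT=np.array([556.6,-67.9,45])
def app(X): d=np.asarray(X)-HOT;return np.round([d@EX,d@EY,d[2]],1)
def world(x,y,z): return HOT+x*EX+y*EY+np.array([0,0,z-45])
E
python3 -c "
from h import *
c=ld('wrist')
for Q in [[(306,61),(339,59),(341,117),(306,118)],[(347,53),(383,51),(378,110),(343,109)]]:
    P=[onz(c,u,v,57) for u,v in Q];print([app(p)[:2].tolist() for p in P],app(np.mean(P,0)),np.mean(P,0).round(1))
for n,q in dict(FL=(255,27),BL=(390,27),FR=(261,258),BR=(380,257)).items(): print(n,app(onz(c,*q,48)))
g=cv2.cvtColor(c['im'],cv2.COLOR_RGB2GRAY)
crop(c['im'],245,15,400,265,2.3,'pics/w7c.png')
"
```

```text
[[-12.5, 20.1], [23.1, 22.4], [26.7, -36.5], [-12.4, -37.9]] [ 6.2 -8.  12. ] [564.8 -73.8  57. ]
[[31.5, 28.4], [70.0, 30.8], [67.7, -28.7], [28.7, -28.1]] [49.5  0.6 12. ] [603.9 -53.4  57. ]
FL [-67.9  55.1   3. ]
BL [77.8 56.7  3. ]
FR [ -69.3 -204.     3. ]
BR [  80.6 -201.2    3. ]
```

View pics/w7c.png

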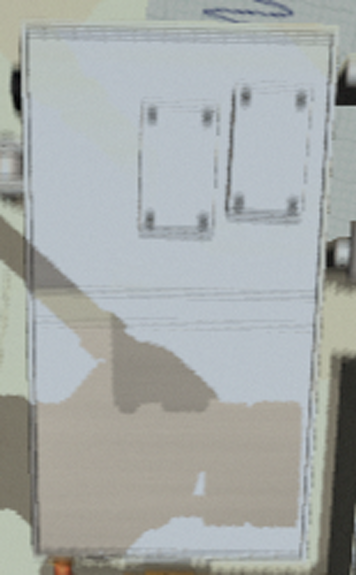

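The crop confirms two moulds, square to the plate and about 3 mm and 4 mm from their nominal rows; the cold plate is clear.

servo_tool:
  rows:
    - {"dx": 0,"dy": 0,"dz": 0,"spin": -0.18,"fingers": 7}
    - {"dx": 0,"dy": 0,"dz": 0,"spin": -0.18,"fingers": 7}
    - {"dx": 0,"dy": 0,"dz": 0,"spin": -0.18,"fingers": 7}
    - {"dx": 0,"dy": 0,"dz": 0,"spin": -0.18,"fingers": 7}
    - {"dx": 0,"dy": 0,"dz": 0,"spin": -0.18,"fingers": 7}
    - {"dx": 0,"dy": 0,"dz": 0,"spin": -0.18,"fingers": 7}
    - {"dx": 0,"dy": 0,"dz": 0,"spin": -0.18,"fingers": 7}
    - {"dx": 0,"dy": 0,"dz": 0,"spin": -0.18,"fingers": 7}

```text
time_s: 29.65
ee_pos: [602.5, -211.2, 286.6]
eef_rot: [-0.0, -0.086, 0.996, 0.0]
force: [-0.2, 0.5, -0.3]
gripper_width: 70.0
gripper_force: 0.0
```

servo_tool:
  rows:
    - {"dx": 0,"dy": 0,"dz": 4,"spin": -0.12,"fingers": 7}
    - {"dx": 0,"dy": 0,"dz": 4,"spin": 0,"fingers": 7}
    - {"dx": 0,"dy": 0,"dz": 4,"spin": 0,"fingers": 7}
    - {"dx": 0,"dy": 0,"dz": 4,"spin": 0,"fingers": 7}
    - {"dx": 0,"dy": 0,"dz": 0,"spin": 0,"fingers": 7}
    - {"dx": 0,"dy": 0,"dz": 0,"spin": 0,"fingers": 7}
    - {"dx": 0,"dy": 0,"dz": 0,"spin": 0,"fingers": 7}
    - {"dx": 0,"dy": 0,"dz": 0,"spin": 0,"fingers": 7}

```text
time_s: 30.65
ee_pos: [603.2, -211.9, 128.6]
eef_rot: [0.001, -0.142, 0.99, -0.001]
force: [-0.2, -0.4, -0.6]
gripper_width: 69.9
gripper_force: 0.0
```

```bash
python3 -c "
from h import *
to(*world(48,0,100))"
```

```text
t 30.65 pos [ 603.2 -211.9  128.6] A -163.7 delta cm [-4.37 15.14  2.84] F [-0.2 -0.4 -0.6] w 69.87340412981743 j [-0.45  0.42  1.48  0.    1.24 -2.3 ]
```

servo_tool:
  rows:
    - {"dx": -1.1,"dy": 3.8,"dz": 0,"spin": 0,"fingers": 7}
    - {"dx": -1.1,"dy": 3.8,"dz": 0,"spin": 0,"fingers": 7}
    - {"dx": -1.1,"dy": 3.8,"dz": 0,"spin": 0,"fingers": 7}
    - {"dx": -1.1,"dy": 3.7,"dz": 0,"spin": 0,"fingers": 7}
    - {"dx": 0,"dy": 0,"dz": 0,"spin": 0,"fingers": 7}
    - {"dx": 0,"dy": 0,"dz": 0,"spin": 0,"fingers": 7}
    - {"dx": 0,"dy": 0,"dz": 0,"spin": 0,"fingers": 7}
    - {"dx": 0,"dy": 0,"dz": 0,"spin": 0,"fingers": 7}

```text
time_s: 31.65
ee_pos: [602.1, -55.4, 126.9]
eef_rot: [0.0, -0.141, 0.99, -0.0]
force: [-1.0, 0.2, 0.1]
gripper_width: 70.0
gripper_force: 0.0
```

```bash
cat >> h.py <<'E'
def dots(c,k=13,th=30,vmax=300,amin=8):
    g=cv2.cvtColor(c["im"],cv2.COLOR_RGB2GRAY)
    b=cv2.morphologyEx(g,cv2.MORPH_BLACKHAT,cv2.getStructuringElement(cv2.MORPH_ELLIPSE,(k,k)))
    n,l,s,ce=cv2.connectedComponentsWithStats((b>th).astype(np.uint8))
    for i in range(1,n):
        if s[i,4]>=amin and max(s[i,2:4])<1.9*min(s[i,2:4]) and s[i,2]<22 and ce[i][1]<vmax:
            a=app(onz(c,*ce[i],57))
            if abs(a[0])<85 and -205<a[1]<65: print(ce[i].round(0),s[i,2:].tolist(),a[:2])
E
python3 -c "
from h import *
print('old');dots(ld('wrist'))
to(*world(48,0,48.5));cam('wrist');print('new');dots(ld('wrist'),21)"
```

```text
old
[351.  56.] [5, 8, 31] [36.3 25.1]
[375.  58.] [5, 8, 28] [62.2 23.4]
[335.  65.] [5, 8, 31] [18.6 16.1]
[240.  87.] [19, 18, 77] [-84.5  -6.3]
[250. 101.] [13, 14, 83] [-74.3 -20.8]
[309. 112.] [9, 9, 44] [ -8.9 -31.2]
[332. 113.] [8, 11, 49] [ 17.  -32.2]
[276. 139.] [7, 5, 19] [-47.  -61.2]
[295. 156.] [6, 9, 24] [-24.7 -79.1]
[260. 245.] [14, 21, 83] [ -68.8 -184.7]
[273. 259.] [10, 9, 35] [ -52.7 -203.1]
t 31.65 pos [602.1 -55.4 126.9] A -163.7 delta cm [-0.08  0.09  7.84] F [-1.   0.2  0.1] w 69.9808501116986 j [-0.21  0.37  1.56 -0.    1.21 -2.06]
new
[146.  85.] [4, 3, 9] [ -70.  -116.6]
[280. 120.] [6, 6, 18] [-47.5 -28.1]
[275. 127.] [4, 4, 10] [-43.1 -31.6]
[299. 153.] [13, 14, 54] [-26.  -15.5]
[254. 156.] [4, 3, 8] [-24.1 -46.8]
[283. 179.] [8, 11, 53] [ -8.1 -27.1]
[348. 180.] [7, 9, 46] [-7.6 19.2]
[357. 181.] [7, 5, 17] [-6.8 25.5]
[283. 215.] [7, 7, 39] [ 17.6 -27.7]
[347. 217.] [7, 7, 38] [18.8 18.6]
[296. 238.] [7, 7, 39] [ 34.7 -18.8]
[358. 240.] [7, 7, 39] [36.5 27.3]
[295. 272.] [7, 6, 34] [ 60.7 -19.8]
[356. 274.] [7, 7, 35] [62.5 26.2]
[274. 279.] [4, 4, 8] [ 66.4 -36.2]
```

Pin detection gives the rear mould's centre at (48.6, 3.7) and the middle one at (5.2, −4.3) in my apparatus frame.

servo_tool:
  rows:
    - {"dx": -0.1,"dy": 0.45,"dz": 0,"spin": 0,"fingers": 7}
    - {"dx": 0,"dy": 0,"dz": 2.5,"spin": 0,"fingers": 7}
    - {"dx": 0,"dy": 0,"dz": 2.5,"spin": 0,"fingers": 7}
    - {"dx": 0,"dy": 0,"dz": 2,"spin": 0,"fingers": 7}
    - {"dx": 0,"dy": 0,"dz": 0.5,"spin": 0,"fingers": 7}
    - {"dx": 0,"dy": 0,"dz": 0.2,"spin": 0,"fingers": 5.9}
    - {"dx": 0,"dy": 0,"dz": 0,"spin": 0,"fingers": 5.9}
    - {"dx": 0,"dy": 0,"dz": 0,"spin": 0,"fingers": 5.9}

```text
time_s: 32.7
ee_pos: [602.3, -49.8, 50.8]
eef_rot: [0.001, -0.142, 0.99, -0.0]
force: [-1.0, -0.1, 0.3]
gripper_width: 59.2
gripper_force: 0.0
```

servo_tool:
  rows:
    - {"dx": 0,"dy": -0.2,"dz": 0.15,"spin": 0,"fingers": 5.9}
    - {"dx": 0,"dy": -0.5,"dz": 0,"spin": 0,"fingers": 5.9}
    - {"dx": 0,"dy": -1,"dz": 0,"spin": 0,"fingers": 5.9}
    - {"dx": 0,"dy": -1,"dz": 0,"spin": 0,"fingers": 5.9}
    - {"dx": 0,"dy": -1,"dz": 0,"spin": 0,"fingers": 5.9}
    - {"dx": 0,"dy": -1,"dz": 0,"spin": 0,"fingers": 5.9}
    - {"dx": 0,"dy": -1,"dz": 0,"spin": 0,"fingers": 5.9}
    - {"dx": 0,"dy": -1,"dz": 0,"spin": 0,"fingers": 5.9}

```text
time_s: 33.7
ee_pos: [620.7, -114.7, 48.4]
eef_rot: [-0.0, -0.142, 0.99, 0.0]
force: [-1.6, 3.5, 2.8]
gripper_width: 59.2
gripper_force: 1.8
```

servo_tool:
  rows:
    - {"dx": 0,"dy": -1,"dz": 0,"spin": 0,"fingers": 5.9}
    - {"dx": 0,"dy": -1,"dz": 0,"spin": 0,"fingers": 5.9}
    - {"dx": 0,"dy": -1,"dz": 0,"spin": 0,"fingers": 5.9}
    - {"dx": 0,"dy": -1,"dz": 0,"spin": 0,"fingers": 5.9}
    - {"dx": 0,"dy": -1,"dz": 0,"spin": 0,"fingers": 5.9}
    - {"dx": 0,"dy": -1,"dz": 0,"spin": 0,"fingers": 5.9}
    - {"dx": 0,"dy": -1,"dz": 0,"spin": 0,"fingers": 5.9}
    - {"dx": 0,"dy": -0.6,"dz": 0,"spin": 0,"fingers": 5.9}

```text
time_s: 34.7
ee_pos: [642.2, -187.7, 48.4]
eef_rot: [0.0, -0.142, 0.99, 0.0]
force: [-0.6, 3.8, 3.0]
gripper_width: 59.2
gripper_force: 1.8
```

```bash
python3 -c "
from h import *
to(*world(48,-139,49));cam('wrist');dots(ld('wrist'),21)"
```

```text
t 34.7 pos [ 642.2 -187.7   48.4] A -163.7 delta cm [ 0.03  0.   -0.06] F [-0.6  3.8  3. ] w 59.24877912186844 j [-0.39  0.53  1.51  0.    1.11 -2.24]
[458.  14.] [4, 3, 8] [-82.2 -79. ]
[463.  20.] [5, 4, 8] [-80.  -76.5]
[470.  26.] [5, 3, 9] [-77.4 -73.1]
[562.  40.] [14, 22, 189] [-71.7 -31.8]
[476.  32.] [5, 3, 9] [-75.1 -70.2]
[354.  33.] [3, 4, 8] [ -74.6 -124.2]
[392.  35.] [3, 4, 8] [ -74.  -107.2]
[482.  38.] [5, 4, 8] [-72.9 -67.5]
[326.  47.] [6, 4, 10] [ -69.3 -136.5]
[622.  64.] [3, 4, 8] [-62.3  -3. ]
[188.  67.] [9, 8, 27] [ -61.1 -198.6]
[615.  71.] [4, 5, 10] [-59.5  -5.8]
[565.  73.] [4, 4, 8] [-58.6 -27.9]
[547.  86.] [4, 4, 8] [-52.9 -35.3]
[525. 120.] [4, 4, 9] [-38.1 -43.5]
[573. 128.] [4, 4, 9] [-34.9 -20.6]
[510. 138.] [4, 5, 8] [-30.4 -49.5]
[555. 140.] [3, 4, 8] [-29.5 -27.8]
[501. 148.] [4, 4, 9] [-25.6 -52.8]
[197. 154.] [4, 4, 10] [ -22.9 -197.9]
[540. 156.] [4, 5, 11] [-21.9 -33.9]
[198. 180.] [5, 6, 12] [ -10.6 -198.6]
[550. 185.] [15, 11, 119] [ -8.3 -26.7]
[419. 221.] [5, 5, 11] [  9.2 -89.4]
[541. 237.] [11, 13, 99] [ 17.4 -27.4]
[631. 239.] [12, 13, 106] [18.6 18.7]
[278. 272.] [10, 9, 74] [  36.3 -160.7]
[367. 272.] [10, 9, 71] [  36.3 -114.5]
```

The rear mould now lies on the cold plate (centre y ≈ −137.6, square). The middle mould hasn't moved.

servo_tool:
  rows:
    - {"dx": 0,"dy": 0,"dz": 0,"spin": 0,"fingers": 7}
    - {"dx": 0,"dy": 0,"dz": 0,"spin": 0,"fingers": 7}
    - {"dx": 0,"dy": 0,"dz": -2,"spin": 0,"fingers": 7}
    - {"dx": 0,"dy": 0,"dz": -3,"spin": 0,"fingers": 7}
    - {"dx": 0,"dy": 0,"dz": -3,"spin": 0,"fingers": 7}
    - {"dx": 1.4,"dy": 4.5,"dz": 0,"spin": 0,"fingers": 7}
    - {"dx": 1.4,"dy": 4.5,"dz": 0,"spin": 0,"fingers": 7}
    - {"dx": 1.5,"dy": 4.5,"dz": 0,"spin": 0,"fingers": 7}

```text
time_s: 35.75
ee_pos: [562.1, -68.7, 128.5]
eef_rot: [0.0, -0.142, 0.99, -0.0]
force: [0.1, 0.0, 0.3]
gripper_width: 69.7
gripper_force: 0.0
```

```bash
python3 -c "
from h import *
to(*world(5,-4.2,49));cam('wrist');dots(ld('wrist'),21,amin=25)"
```

```text
t 35.75 pos [562.1 -68.7 128.5] A -163.7 delta cm [ 0.01 -0.18  7.95] F [0.1 0.  0.3] w 69.69380325509637 j [-0.24  0.32  1.65 -0.    1.18 -2.1 ]
[ 57. 156.] [7, 10, 54] [ -66.4 -187.7]
[289. 236.] [9, 6, 41] [ -8.9 -25.3]
[352. 237.] [7, 7, 38] [-7.8 21.2]
[289. 269.] [7, 5, 29] [ 17.1 -26. ]
[350. 270.] [7, 6, 29] [18.2 20.3]
[347. 291.] [18, 12, 48] [35.2 18.6]
[117. 292.] [10, 7, 51] [  35.9 -159.9]
```

servo_tool:
  rows:
    - {"dx": 0,"dy": 0,"dz": 2.5,"spin": 0,"fingers": 7}
    - {"dx": 0,"dy": 0,"dz": 2.5,"spin": 0,"fingers": 7}
    - {"dx": 0,"dy": 0,"dz": 2,"spin": 0,"fingers": 7}
    - {"dx": 0,"dy": 0,"dz": 0.7,"spin": 0,"fingers": 7}
    - {"dx": 0,"dy": 0,"dz": 0.25,"spin": 0,"fingers": 5.9}
    - {"dx": 0,"dy": 0,"dz": 0,"spin": 0,"fingers": 5.9}
    - {"dx": 0,"dy": 0,"dz": 0,"spin": 0,"fingers": 5.9}
    - {"dx": 0,"dy": 0,"dz": 0,"spin": 0,"fingers": 5.9}

```text
time_s: 36.8
ee_pos: [563.1, -69.6, 49.5]
eef_rot: [0.001, -0.142, 0.99, -0.0]
force: [0.1, 0.4, 0.4]
gripper_width: 59.3
gripper_force: 0.0
```

servo_tool:
  rows:
    - {"dx": 0,"dy": -0.2,"dz": 0,"spin": 0,"fingers": 5.9}
    - {"dx": 0,"dy": -0.5,"dz": 0,"spin": 0,"fingers": 5.9}
    - {"dx": 0,"dy": -1,"dz": 0,"spin": 0,"fingers": 5.9}
    - {"dx": 0,"dy": -1,"dz": 0,"spin": 0,"fingers": 5.9}
    - {"dx": 0,"dy": -1,"dz": 0,"spin": 0,"fingers": 5.9}
    - {"dx": 0,"dy": -1,"dz": 0,"spin": 0,"fingers": 5.9}
    - {"dx": 0,"dy": -1,"dz": 0,"spin": 0,"fingers": 5.9}
    - {"dx": 0,"dy": -1,"dz": 0,"spin": 0,"fingers": 5.9}

```text
time_s: 37.8
ee_pos: [581.7, -134.4, 48.9]
eef_rot: [-0.0, -0.142, 0.99, 0.0]
force: [-0.7, 5.5, 4.6]
gripper_width: 59.4
gripper_force: 2.4
```

servo_tool:
  rows:
    - {"dx": 0,"dy": -1,"dz": 0,"spin": 0,"fingers": 5.9}
    - {"dx": 0,"dy": -1,"dz": 0,"spin": 0,"fingers": 5.9}
    - {"dx": 0,"dy": -1,"dz": 0,"spin": 0,"fingers": 5.9}
    - {"dx": 0,"dy": -1,"dz": 0,"spin": 0,"fingers": 5.9}
    - {"dx": 0,"dy": -1,"dz": 0,"spin": 0,"fingers": 5.9}
    - {"dx": 0,"dy": -1,"dz": 0,"spin": 0,"fingers": 5.9}
    - {"dx": 0,"dy": -0.9,"dz": 0,"spin": 0,"fingers": 5.9}
    - {"dx": 0,"dy": 0,"dz": 0,"spin": 0,"fingers": 5.9}

```text
time_s: 38.8
ee_pos: [601.7, -202.2, 48.7]
eef_rot: [0.0, -0.142, 0.99, -0.002]
force: [-0.1, -0.7, -0.3]
gripper_width: 59.1
gripper_force: 0.0
```

servo_tool:
  rows:
    - {"dx": 0,"dy": 0,"dz": 0,"spin": 0,"fingers": 7}
    - {"dx": 0,"dy": 0,"dz": 0,"spin": 0,"fingers": 7}
    - {"dx": 0,"dy": 0,"dz": 0,"spin": 0,"fingers": 7}
    - {"dx": 0,"dy": 0,"dz": -2,"spin": 0,"fingers": 7}
    - {"dx": 0,"dy": 0,"dz": -4,"spin": 0,"fingers": 7}
    - {"dx": 0,"dy": 0,"dz": -6,"spin": 0,"fingers": 7}
    - {"dx": 0,"dy": 0,"dz": -4,"spin": 0,"fingers": 7}
    - {"dx": 0,"dy": 0,"dz": 0,"spin": 0,"fingers": 7}

```text
time_s: 39.8
ee_pos: [603.1, -200.9, 213.2]
eef_rot: [0.004, -0.142, 0.99, -0.002]
force: [-0.1, 0.8, -0.8]
gripper_width: 69.7
gripper_force: 0.0
```

```bash
python3 -c "
from h import *
to(*world(5,-139,205));cam('wrist');dots(ld('wrist'),15,amin=20)"
```

```text
t 39.8 pos [ 603.1 -200.9  213.2] A -163.6 delta cm [0.21 0.18 0.82] F [-0.1  0.8 -0.8] w 69.71108552168377 j [-0.43  0.36  1.36 -0.    1.41 -2.29]
[298. 216.] [5, 6, 23] [  -7.5 -163.2]
[345. 216.] [5, 5, 22] [  -7.3 -117.2]
[298. 243.] [8, 8, 47] [  19.7 -163.8]
[345. 242.] [6, 6, 25] [  18.8 -117.3]
[301. 258.] [6, 5, 26] [  35.8 -161.3]
[301. 282.] [7, 6, 28] [  62.  -161.3]
[346. 282.] [6, 6, 25] [  61.8 -115.5]
[470. 300.] [10, 11, 42] [80.6 14.5]
```

Both moulds are on the cold plate: centres (5.9, −140.4) and (49, −138). Now back to the lid handle.

servo_tool:
  rows:
    - {"dx": 0,"dy": 0,"dz": -4,"spin": 0.18,"fingers": 4}
    - {"dx": 0,"dy": 0,"dz": -4,"spin": 0.18,"fingers": 4}
    - {"dx": 0,"dy": 0,"dz": 0,"spin": 0.18,"fingers": 4}
    - {"dx": 0,"dy": 0,"dz": 0,"spin": 0.18,"fingers": 4}
    - {"dx": 0,"dy": 0,"dz": 0,"spin": 0.18,"fingers": 4}
    - {"dx": 0,"dy": 0,"dz": 0,"spin": 0.18,"fingers": 4}
    - {"dx": 0,"dy": 0,"dz": 0,"spin": 0.18,"fingers": 4}
    - {"dx": 0,"dy": 0,"dz": 0,"spin": 0.18,"fingers": 4}

```text
time_s: 40.85
ee_pos: [600.2, -199.6, 286.2]
eef_rot: [-0.002, 0.548, 0.836, -0.0]
force: [0.1, 0.7, -1.0]
gripper_width: 39.7
gripper_force: 0.0
```

servo_tool:
  rows:
    - {"dx": 0,"dy": 0,"dz": 0,"spin": 0.13,"fingers": 4}
    - {"dx": 5,"dy": 0,"dz": 0,"spin": 0,"fingers": 4}
    - {"dx": 5,"dy": 0,"dz": 0,"spin": 0,"fingers": 4}
    - {"dx": 5,"dy": 0,"dz": 0,"spin": 0,"fingers": 4}
    - {"dx": 5,"dy": 2,"dz": 0,"spin": 0,"fingers": 4}
    - {"dx": 4,"dy": 3,"dz": 0,"spin": 0,"fingers": 4}
    - {"dx": 0,"dy": 3,"dz": 0,"spin": 0,"fingers": 4}
    - {"dx": 0,"dy": 0,"dz": 0,"spin": 0,"fingers": 4}

```text
time_s: 41.85
ee_pos: [610.2, 53.8, 285.8]
eef_rot: [-0.002, 0.598, 0.801, -0.001]
force: [-0.3, -0.2, 0.2]
gripper_width: 40.0
gripper_force: 0.0
```

```bash
python3 -c "
from h import *
to(650.7,69.1,156.5)"
```

```text
t 41.85 pos [610.2  53.8 285.8] A 106.5 delta cm [ 0.31  4.37 12.91] F [-0.3 -0.2  0.2] w 39.97864535277139 j [-0.03  0.31  1.27 -0.    1.57 -0.31]
```

servo_tool:
  rows:
    - {"dx": 0.3,"dy": 2.2,"dz": 0,"spin": 0,"fingers": 4}
    - {"dx": 0,"dy": 2.2,"dz": 0,"spin": 0,"fingers": 4}
    - {"dx": 0,"dy": 0,"dz": 4,"spin": 0,"fingers": 4}
    - {"dx": 0,"dy": 0,"dz": 4,"spin": 0,"fingers": 4}
    - {"dx": 0,"dy": 0,"dz": 3,"spin": 0,"fingers": 4}
    - {"dx": 0,"dy": 0,"dz": 2,"spin": 0,"fingers": 4}
    - {"dx": 0,"dy": 0,"dz": 0,"spin": 0,"fingers": 0}
    - {"dx": 0,"dy": 0,"dz": 0,"spin": 0,"fingers": 0}

```text
time_s: 42.85
ee_pos: [651.2, 67.6, 159.4]
eef_rot: [0.0, 0.599, 0.8, 0.0]
force: [-0.3, -0.1, 0.6]
gripper_width: 23.6
gripper_force: 0.0
```

servo_tool:
  rows:
    - {"dx": 0,"dy": 0,"dz": 0,"spin": 0,"fingers": 0}
    - {"dx": 0,"dy": 0,"dz": 0,"spin": 0,"fingers": 0}
    - {"dx": 0,"dy": 0,"dz": 0,"spin": 0,"fingers": 0}
    - {"dx": 0,"dy": 0,"dz": 0,"spin": 0,"fingers": 0}
    - {"dx": 0,"dy": 0,"dz": 0,"spin": 0,"fingers": 0}
    - {"dx": 0,"dy": 0,"dz": 0,"spin": 0,"fingers": 0}
    - {"dx": 0,"dy": 0,"dz": 0,"spin": 0,"fingers": 0}
    - {"dx": 0,"dy": 0,"dz": 0,"spin": 0,"fingers": 0}

```text
time_s: 43.85
ee_pos: [647.9, 66.6, 159.6]
eef_rot: [-0.002, 0.599, 0.801, -0.003]
force: [-6.0, -2.1, 1.9]
gripper_width: 12.3
gripper_force: 30.0
```

servo_tool:
  rows:
    - {"dx": 0,"dy": -0.3,"dz": 0,"spin": 0,"fingers": 0}
    - {"dx": 0,"dy": -0.6,"dz": -0.15,"spin": 0,"fingers": 0}
    - {"dx": 0,"dy": -1.21,"dz": -0.16,"spin": 0,"fingers": 0}
    - {"dx": 0,"dy": -1.23,"dz": -0.05,"spin": 0,"fingers": 0}
    - {"dx": 0,"dy": -1.21,"dz": 0.08,"spin": 0,"fingers": 0}
    - {"dx": 0,"dy": -1.21,"dz": 0.2,"spin": 0,"fingers": 0}
    - {"dx": 0,"dy": -1.18,"dz": 0.32,"spin": 0,"fingers": 0}
    - {"dx": 0,"dy": -1.14,"dz": 0.43,"spin": 0,"fingers": 0}

```text
time_s: 44.85
ee_pos: [572.5, 45.3, 151.6]
eef_rot: [-0.001, 0.599, 0.801, -0.0]
force: [2.4, 1.2, -0.4]
gripper_width: 12.0
gripper_force: 30.0
```

```bash
python3 -c "
from h import *
p,R,s=pose();d=p-np.array([503.1,25.4,46.9]);print(d@EX,d@EY,d[2],s['force'],s['gripper_width'])"
```

```text
72.15695411956017 -0.5033685474987073 104.65803253324506 [ 2.38965493  1.21356814 -0.38286792] 11.960517457628562
```

Exactly on the arc at 1.1 rad.

servo_tool:
  rows:
    - {"dx": 0,"dy": -1.09,"dz": 0.55,"spin": 0,"fingers": 0}
    - {"dx": 0,"dy": -1.04,"dz": 0.65,"spin": 0,"fingers": 0}
    - {"dx": 0,"dy": -0.96,"dz": 0.75,"spin": 0,"fingers": 0}
    - {"dx": 0,"dy": -0.88,"dz": 0.85,"spin": 0,"fingers": 0}
    - {"dx": 0,"dy": -0.8,"dz": 0.93,"spin": 0,"fingers": 0}
    - {"dx": 0,"dy": -0.7,"dz": 1.0,"spin": 0,"fingers": 0}
    - {"dx": 0,"dy": -0.59,"dz": 1.07,"spin": 0,"fingers": 0}
    - {"dx": 0,"dy": -0.49,"dz": 1.12,"spin": 0,"fingers": 0}

```text
time_s: 45.85
ee_pos: [510.2, 27.4, 82.2]
eef_rot: [-0.001, 0.599, 0.801, 0.0]
force: [1.7, 5.7, -1.4]
gripper_width: 12.2
gripper_force: 30.0
```

```bash
python3 -c "
from h import *
p,R,s=pose();d=p-np.array([503.1,25.4,46.9]);print(d@EX,d@EY,d[2],s['force'],s['gripper_width'])"
```

```text
7.42956142955112 -0.057389229222489874 35.25350862217159 [ 1.6696526   5.70941328 -1.41124544] 12.23303677711789
```

servo_tool:
  rows:
    - {"dx": 0,"dy": -0.18,"dz": 0.6,"spin": 0,"fingers": 0}
    - {"dx": 0,"dy": -0.18,"dz": 0.6,"spin": 0,"fingers": 0}
    - {"dx": 0,"dy": -0.13,"dz": 0.6,"spin": 0,"fingers": 0}
    - {"dx": 0,"dy": -0.12,"dz": 0.6,"spin": 0,"fingers": 0}
    - {"dx": 0,"dy": -0.08,"dz": 0.6,"spin": 0,"fingers": 0}
    - {"dx": 0,"dy": -0.04,"dz": 0.5,"spin": 0,"fingers": 0}
    - {"dx": 0,"dy": 0,"dz": 0,"spin": 0,"fingers": 0}
    - {"dx": 0,"dy": 0,"dz": 0,"spin": 0,"fingers": 0}

```text
time_s: 46.85
ee_pos: [503.1, 25.3, 47.1]
eef_rot: [-0.001, 0.599, 0.801, -0.0]
force: [1.8, 6.0, -2.4]
gripper_width: 12.0
gripper_force: 30.0
```

servo_tool:
  rows:
    - {"dx": 0,"dy": 0,"dz": 0.1,"spin": 0,"fingers": 0}
    - {"dx": 0,"dy": 0,"dz": 0,"spin": 0,"fingers": 0}
    - {"dx": 0,"dy": 0,"dz": 0,"spin": 0,"fingers": 4}
    - {"dx": 0,"dy": 0,"dz": 0,"spin": 0,"fingers": 4}
    - {"dx": 0,"dy": 0,"dz": 0,"spin": 0,"fingers": 4}
    - {"dx": 0,"dy": 0,"dz": 0,"spin": 0,"fingers": 4}
    - {"dx": 0,"dy": 0,"dz": -4,"spin": 0,"fingers": 4}
    - {"dx": 0,"dy": 0,"dz": -4,"spin": 0,"fingers": 4}

```text
time_s: 47.85
ee_pos: [503.6, 24.6, 127.6]
eef_rot: [-0.001, 0.599, 0.801, -0.0]
force: [0.5, 0.6, 0.5]
gripper_width: 39.9
gripper_force: 0.0
```

servo_tool:
  rows:
    - {"dx": 0,"dy": 0,"dz": -5,"spin": 0,"fingers": 4}
    - {"dx": 0,"dy": -4,"dz": -5,"spin": 0,"fingers": 4}
    - {"dx": 0,"dy": -5,"dz": 0,"spin": 0,"fingers": 4}
    - {"dx": 0,"dy": -5,"dz": 0,"spin": 0,"fingers": 4}
    - {"dx": 3,"dy": -5,"dz": 0,"spin": 0,"fingers": 4}
    - {"dx": 4,"dy": -4,"dz": 0,"spin": 0,"fingers": 4}
    - {"dx": 4,"dy": 0,"dz": 0,"spin": 0,"fingers": 4}
    - {"dx": 0,"dy": 0,"dz": 0,"spin": 0,"fingers": 4}

```text
time_s: 48.85
ee_pos: [251.9, 67.1, 226.0]
eef_rot: [0.0, 0.597, 0.802, 0.001]
force: [0.3, -1.2, -0.4]
gripper_width: 40.0
gripper_force: 0.0
```

```bash
python3 -c "
from h import *
p,R,s=pose();print(p,s['force'])
a=cam('side');crop(a,235,200,455,365,3.6,'pics/fin.png')
b=cam('scene');c=ld('side')
for n in('scene','side'): print(n);dots(ld(n),7,20,480,3)"
```

```text
[251.90831428  67.140986   226.04856477] [ 0.25487208 -1.17114165 -0.44562428]
scene
[331. 219.] [7, 11, 18] [62.  33.3]
[335. 220.] [7, 10, 16] [64.8 23. ]
[339. 220.] [7, 10, 16] [65.5 12.4]
[342. 222.] [7, 10, 18] [62.5  1.9]
[347. 222.] [8, 11, 20] [68.6 -8.5]
[323. 251.] [8, 8, 27] [-63.6   6.1]
side
[315. 260.] [3, 3, 4] [-69.5 -76.3]
[360. 264.] [3, 2, 4] [  18.7 -121. ]
[320. 276.] [6, 10, 15] [ -76.2 -144.1]
[325. 286.] [4, 7, 8] [ -76.4 -181.5]
```

View pics/fin.png

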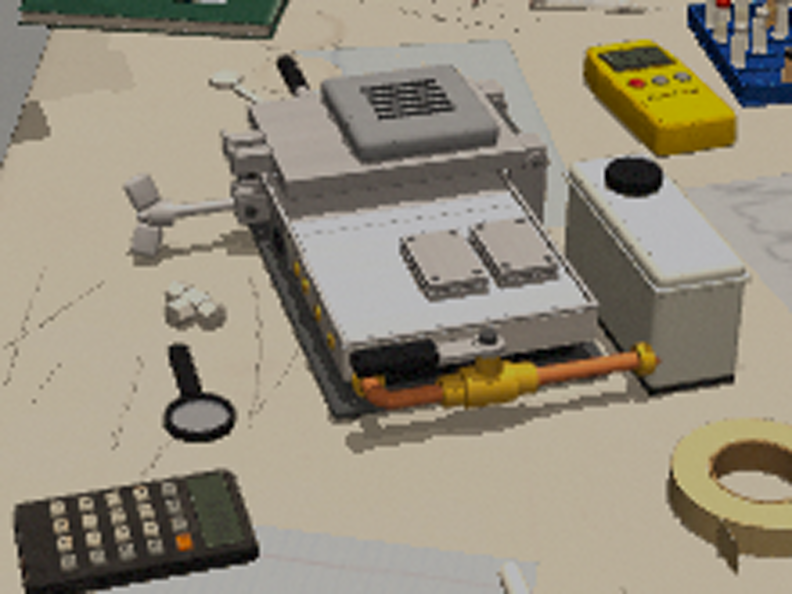

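The final view shows the lid shut, the bolt hanging level at (150,210), both moulds on the cold plate at (445,262) and (513,248), the valve lever along the pipe, and the loose items untouched.

```bash
python3 -c "
from workcell import arm
print(arm.finish_job())"
```

```text
the job is handed in; nothing more can be done
None
```

The job is done and handed in at about 49 s: the cooling water is fully on, both moulds present (the front place was empty) lie flat and wholly on the cold plate, the lid is shut with the bolt hanging, and the spanner, hand lens, tee fitting and calculator look undisturbed; no verdict came back.

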